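# Punch worn bushes out of bearing carriers

## Task

Strip the three bearing carriers, some of which may already be bare: lay each one that still holds a brass bush across the open grey box, drive the bush down and out into the box with the T-handled ejector (never push a bush with the fingers), and put all the bare carriers flat in the white tray. When every bush is in the box, press the ejector's cross bar down into its spring clip until it is fully home behind the jaw, and with the carriers out of the way set the cover on the box so that it sits seated and level.

Things in the scene. Friction and masses are not known exactly. Their poses are not given: they have to be found in the camera images.
- carrier_1: dark steel carrier, 320 g, on the bench: flange 96 (x) x 46 x 12 mm, round boss of 40 mm diameter, 40 mm high overall, 27 mm through bore. Origin: centre of the underside, z up. Grip the boss across x, fingertips above the flange. Spring balls in the bore's foot, 6 mm up on the x axis, hold the bush: 8 to 12 N all the way until its top is below the carrier
- carrier_2: dark steel carrier, 320 g, on the bench: flange 96 (x) x 46 x 12 mm, round boss of 40 mm diameter, 40 mm high overall, 27 mm through bore. Origin: centre of the underside, z up. Grip the boss across x, fingertips above the flange. Spring balls in the bore's foot, 6 mm up on the x axis, hold the bush: 8 to 12 N all the way until its top is below the carrier
- carrier_3: dark steel carrier, 320 g, on the bench: flange 96 (x) x 46 x 12 mm, round boss of 40 mm diameter, 40 mm high overall, 27 mm through bore. Origin: centre of the underside, z up. Grip the boss across x, fingertips above the flange. Spring balls in the bore's foot, 6 mm up on the x axis, hold the bush: 8 to 12 N all the way until its top is below the carrier
- bush_1: worn brass bush, 25 mm diameter, 32 mm high, 60 g, its foot tapered; starts in carrier_1's bore, upright, its top 2 mm below the boss top. Origin: centre of its underside; z up. May be absent (None): then that carrier is already bare
- bush_2: worn brass bush, 25 mm diameter, 32 mm high, 60 g, its foot tapered; starts in carrier_2's bore, upright, its top 2 mm below the boss top. Origin: centre of its underside; z up. May be absent (None): then that carrier is already bare
- bush_3: worn brass bush, 25 mm diameter, 32 mm high, 60 g, its foot tapered; starts in carrier_3's bore, upright, its top 2 mm below the boss top. Origin: centre of its underside; z up. May be absent (None): then that carrier is already bare
- box: grey steel punch-out box, fixed: 76 mm (x) by 250 mm (y) outside, 75 mm high, open on top, walls 6 mm, floor 5 to 6 mm thick; room for three carriers side by side across it (carrier x along box x) 62 mm apart. Origin: centre of the underside
- box_rim (a point): centre of the box's mouth, at the height of its rim, axes of the box
- cover: aluminium cover of the box, 350 g, loose: plate 92 x 266 (y) x 6 mm; under it a land 50 x 226 x 8 mm that drops into the mouth (64 x 238 mm inside) so that the plate rests on the rim; on top a black bar grip 22 mm wide (x), 80 mm long (y), 24 to 44 mm above the origin. Origin: centre of the land's underside, on which it stands at the start
- cover_seat (a point): centre of the cover plate's underside, 8 mm above the cover's origin: it meets box_rim when the cover is seated
- ejector: T-handled steel ejector, 280 g, loose: head 24 (x) x 30 (y) x 26 mm, round cross bar of 14 mm diameter, 124 mm long, through it along y, round shank of 16 mm diameter down to 103 mm below the origin. Origin: centre of the head. Starts upright, its shank 42 mm deep in the wooden tool block. Grip the head across x at the origin's height
- ejector_tip (a point): lower end of the ejector's shank, 103 mm below its origin
- tool_block: wooden block 70 x 70 x 50 mm, fixed, with a vertical hole 17.5 mm wide and 42 mm deep in its middle, in which the ejector stands at the start. Origin: centre of the underside
- clip: spring clip, fixed: base 75 x 135 mm, two posts 88 mm apart along y, each a fork 17 mm wide that takes the cross bar (along the clip's y) from above; the shank hangs between the posts. A fixed prong with flared top on the +x side, the sprung jaw on the -x side. Tops 152 mm above the bench. Origin: centre of the underside
- clip_seat (a point): where the ejector's origin (the bar's axis) lies when the bar is fully home, 128 mm above the bench; axes of the clip
- clip_jaw (a joint): the clip's sprung jaw, rad: 0 closed (over the bar), grows as it is pushed outwards to the clip's -x. A bar pressed straight down opens it about 0.1 with 4 to 12 N and it snaps shut over the bar
- white_tray: shallow white plastic tray, fixed, 148 (x) x 208 (y) x 30 mm, inner floor about 120 x 175 mm, 5 to 9 mm above the bench; holds three carriers side by side (carrier x along tray x) 57 mm apart. Origin: centre of the underside
- piston: bystander: aluminium piston 67 x 64 x 51 mm, loose
- grease_pot: bystander: small pot with a cap, 40 mm diameter, 38 mm high, loose, on the bench

How it is judged (in metres and radians):
On the way:
1. every bush has been driven out and lies in the box (x of bush_1 in the frame of box between -0.036 and 0.036 m and y of bush_1 in the frame of box between -0.123 and 0.123 m and height (world z) of each of bush_1, bush_2, bush_3 below 0.06 m and x of bush_2 in the frame of box between -0.036 and 0.036 m and y of bush_2 in the frame of box between -0.123 and 0.123 m and x of bush_3 in the frame of box between -0.036 and 0.036 m and y of bush_3 in the frame of box between -0.123 and 0.123 m), for 0.2 s.
At the end, for the whole second after the job is handed in: all bushes in the box; carriers flat (0.2 rad), at rest on the tray floor; ejector home in the clip (10 mm sideways, 4 mm in height, 0.1 rad, jaw under 0.04); cover at rest on the rim: level to 0.04 rad, height within 3 mm, centred within 10 mm, turned under 0.08 rad (all of step 1 and x of carrier_1 in the frame of white_tray between -0.05 and 0.05 m and y of carrier_1 in the frame of white_tray between -0.085 and 0.085 m and height (world z) of each of carrier_1, carrier_2, carrier_3 below 0.02 m and angle between each of carrier_1, carrier_2, carrier_3's own z axis and vertical below 0.2 rad and linear speed of each of carrier_1, carrier_2, carrier_3, cover, ejector below 0.02 m/s and x of carrier_2 in the frame of white_tray between -0.05 and 0.05 m and y of carrier_2 in the frame of white_tray between -0.085 and 0.085 m and x of carrier_3 in the frame of white_tray between -0.05 and 0.05 m and y of carrier_3 in the frame of white_tray between -0.085 and 0.085 m and horizontal distance between cover_seat and box_rim below 0.01 m and z of cover_seat in the frame of box_rim between -0.004 and 0.003 m and angle between cover's own z axis and vertical below 0.04 rad and angle between the y axis of cover and the y axis of box, either way round below 0.08 rad and horizontal distance between ejector and clip_seat below 0.01 m and z of ejector in the frame of clip_seat between -0.004 and 0.004 m and angle between the y axis of ejector and the y axis of clip, either way round below 0.1 rad and angle between ejector's own z axis and vertical below 0.15 rad and value of joint clip_jaw below 0.04 rad); the robot touches nothing.
It fails at once if a bush is pushed or held with the fingers (contact force between the fingers and bush_1 above 1.5 N or contact force between the fingers and bush_2 above 1.5 N or contact force between the fingers and bush_3 above 1.5 N).
It fails at once if the piston or the grease pot is knocked aside (more than 40 mm) (distance of any of piston, grease_pot from where it was at the start of the episode above 0.04 m).
Of bush_1, bush_2, bush_3 only 2 to 3 are there at a start; the rules pass over those that are not, and their reading is None.
At some moment in a run one of cover may be knocked a few centimetres aside while the robot is not near it.
It also fails if it takes over 192 s, if anything falls off the work surface, if the arm or the gripper's body presses on something with over 40 N, if the wrist force passes 120 N, or if a joint passes its speed limit or range.

## Robot

A 6-joint arm with a two-finger parallel gripper is mounted at the origin on a cart in front of the work surface, level with it; the furniture and walls round the work are solid. World frame = base frame: x ahead of the robot, y to its left, z up, the work surface at z = 0. Lengths are in mm, angles in rad, forces in N, time in s.
With the tool pointing down it reaches from about 275 to 825 mm from the base axis. Payload 5.2 kg.
Tool frame: the origin (TCP) lies on the centre line of the jaws, within the pads' length; the fingertips stand 17 mm ahead of it and the grasp point (between the pads) lies 2 mm behind it; z points along the fingers, y is the line along which they close (so a half turn about z gives the same grasp; the last joint's range is limited). The gripper opens to 93 mm and grips with 3 to 60 N. Pads are 15 mm wide; open, the fingers measure 128 mm over their backs; the gripper's body (75 mm by 188 mm) begins 65 mm behind the grasp point.
Start: joints at [1.077, 0.259, 1.535, -0, 1.348, -0.203], TCP at [157.673, 526.92, 235.653] pointing down, gripper open.
Joint ranges: [-3.14, 3.14], [-0.91, 2.08], [0.19, 2.58], [-1.22, 4.36], [0.22, 2.71], [-3.12, 3.12]. Speed limits (rad/s): [2.57, 2.57, 3.14, 3.14, 3.14, 3.14].

## Interface

Orientations are given as a rotation vector (axis times angle).
In Python, from station import env gives the robot as it stands.
- The arm moves only by the shell command python3 drive.py 'ROWS' [OPENING] [FORCE]. ROWS is a JSON list of rows, 1 to 20 of them, each an object with the fields sx, sy, sz (the shift in mm), yaw (a turn about the tool's z in rad); a field left out counts as zero; each row shifts and turns the commanded pose from where the row before left it, along the tool's axes as they then stand; what a row does not reach is not made up. A row lasts 1/8 s, in which the tool goes at most 62.5 mm and 0.188 rad, less where a joint would pass 70% of its speed; a pose out of reach is approached as far as the arm can. OPENING is the opening from 0.0 (shut) to 1.0 (fully open), set as the command begins (- or left out keeps the last). The fingers move at their own pace and stop on an object; FORCE is the grip in N (left out, the last holds). Time passes only in rows, so rows that do not move let the fingers close. It prints the time, the measured TCP pose, the force, the opening and the grip force at its end. Input that does not fit is refused with a message, and nothing moves.
- env.get_obs(): the state, without advancing time (a new reading comes with each control period).
- env.read_camera(name): name is "scene" or "top" or "wrist"; returns the picture (400x640x3 uint8, red, green, blue); there is no depth.
- env.camera_params(name): a dict with "fx", "fy", "cx", "cy" (pixels), "k1" (the pictures are not rectified: a ray, as slopes to the right and down, at radius r is drawn at 1 + k1 r^2 times it, then the intrinsics apply), "R" (3x3) and "t" (3): a world point X has camera coordinates R X + t. Camera axes: x right, y down, z forward; pixel columns grow to the right and rows downward; lengths in mm; the calibration is good to about 2 mm. A picture is of the moment at which its call begins: read the wrist's pose just before it. camera_params takes no time and is no camera call; for the wrist camera it gives the pose at the moment of the call.
- env.hand_in(): hands the job in; it is judged then, once.
The state is a dict: "time_s": time; "joint_positions": joint angles; "joint_velocities": joint speeds; "tau": joint torques, N m; "position": TCP position; "tcp_rot": TCP orientation; "ft_force": force on the tool from outside, world axes, zero at the start; "wrist_torque": the same for the moment, N m; "grip_width": opening from 0.0 (shut) to 1.0 (fully open); "gripper_force": force on a finger pad.
Only numpy, scipy, OpenCV 4.12 (cv2) and the standard library are available. Lean on these libraries where they do the work, as an engineer would, in place of code of your own. Each camera call takes 0.05 s, during which the arm holds its last target. There are 200 camera calls.

## Working session

There is one attempt and no reset: what is moved stays moved. The work goes in short steps, Python scripts to look and compute and a shell command to move; the robot and the scene stay as the last step left them, time stands still between calls to the robot, and variables do not carry over. Pictures are saved under pics/ and viewed, at most 14 in all, crops included, and the job is handed in when it is done.

```bash
ls; mkdir -p pics; python3 - <<'E'
from station import env
import cv2
o=env.get_obs();print(o)
for n in("scene","top","wrist"):
    p=env.camera_params(n);print(n,p)
    cv2.imwrite(f"pics/{n}0.png",env.read_camera(n)[:,:,::-1])
E
```

```text
drive.py
pics
station.py
{'time_s': 0.0, 'joint_positions': array([ 1.07720041e+00,  2.59341912e-01,  1.53605142e+00, -4.78436940e-08,
        1.34798918e+00, -2.02812878e-01]), 'joint_velocities': array([-0.00062827,  0.00158584,  0.0001946 ,  0.00014037, -0.00014822,
       -0.00047199]), 'tau': array([ 5.56565396e-05, -4.37307680e+01, -2.84002376e+01,  7.19671464e-02,
        4.11916513e-02, -1.65238785e-04]), 'position': array([157.42886978, 526.46607761, 234.8309662 ]), 'tcp_rot': array([-4.55064755e-01, -3.10784119e+00,  2.64229903e-03]), 'ft_force': array([0.53588305, 0.51053819, 0.06270631]), 'wrist_torque': array([0.02183733, 0.00677969, 0.02631675]), 'gripper_force': 0.0, 'grip_width': 0.9982049525723267}
scene {'fx': 450.26058420688815, 'fy': 450.26058420688815, 'cx': 323.80101719251275, 'cy': 208.4747201324951, 'k1': -0.07161533908196441, 'R': array([[ 0.54139296, -0.84062414, -0.01564317],
       [-0.47913174, -0.29318272, -0.82733105],
       [ 0.69088815,  0.45540635, -0.56149677]]), 't': array([-288.88826566,  336.01129336, 1048.97000218])}
top {'fx': 399.2439709186526, 'fy': 399.2439709186526, 'cx': 323.16465918627136, 'cy': 200.12819779712075, 'k1': -0.010742741660011509, 'R': array([[ 0.00168569, -0.99996349,  0.00837732],
       [-0.99685082, -0.0023445 , -0.0792651 ],
       [ 0.07928185, -0.00821732, -0.99681837]]), 't': array([ -32.42025244,  520.58735207, 1142.26102145])}
wrist {'fx': 339.05997165813545, 'fy': 339.05997165813545, 'cx': 316.78993083795814, 'cy': 199.37621274701544, 'k1': -0.05232530286335285, 'R': array([[ 0.28647646,  0.95808661, -0.00113569],
       [ 0.91668473, -0.27375184,  0.29111686],
       [ 0.27860427, -0.08443919, -0.95668683]]), 't': array([-549.67090712,  -34.47447445,  392.00875722])}
```
View pics/top0.png

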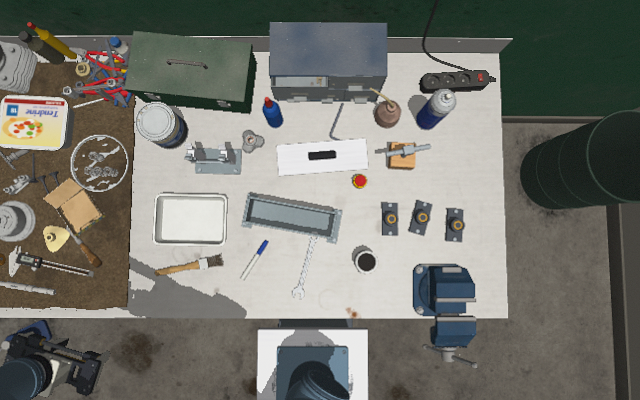

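View pics/scene0.png

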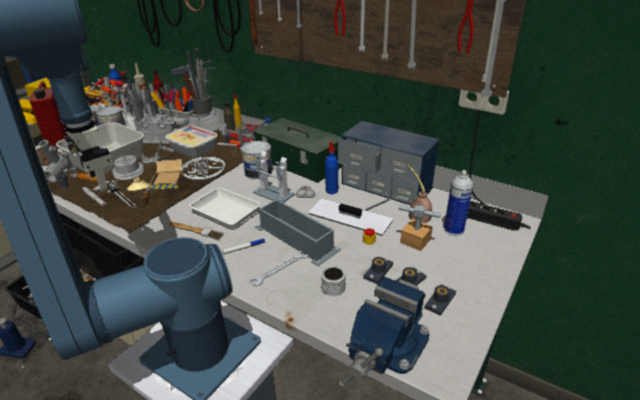

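```bash
cat > h.py <<'E'
import numpy as np, cv2
from scipy.spatial.transform import Rotation as Ro
from station import env
def ray(p,u,v):
    K=np.array([[p['fx'],0,p['cx']],[0,p['fy'],p['cy']],[0,0,1.]])
    n=cv2.undistortPoints(np.array([[[u,v]]],float),K,np.array([p['k1'],0,0,0,0.]))[0,0]
    R=np.array(p['R']); C=-R.T@np.array(p['t']); d=R.T@np.r_[n,1]
    return C,d/np.linalg.norm(d)
def plane(p,u,v,z):
    C,d=ray(p,u,v); return C+d*(z-C[2])/d[2]
def tri(*obs):
    A=np.zeros((3,3));b=np.zeros(3);L=[]
    for p,u,v in obs:
        C,d=ray(p,u,v);M=np.eye(3)-np.outer(d,d);A+=M;b+=M@C;L.append((C,d))
    X=np.linalg.solve(A,b)
    return X,max(np.linalg.norm(np.cross(X-C,d)) for C,d in L)
def proj(p,X):
    c=np.array(p['R'])@np.asarray(X,float)+np.array(p['t']);x,y=c[:2]/c[2];s=1+p['k1']*(x*x+y*y)
    return p['fx']*x*s+p['cx'],p['fy']*y*s+p['cy']
def tool():
    o=env.get_obs();R=Ro.from_rotvec(o['tcp_rot']).as_matrix();return o['position'],R
def yaw(): # world angle of tool y
    P,R=tool();return np.arctan2(R[1,1],R[0,1])
def to(X,ya=None):
    """tool-frame delta to world TCP target X (mm) ; turn to have tool-y at world angle ya (mod pi)"""
    P,R=tool();d=R.T@(np.asarray(X,float)-P);t=0
    if ya is not None:
        t=yaw()-ya;t=(t+np.pi/2)%np.pi-np.pi/2
    print('tcp',P.round(1),'tilt',R[:,2].round(3),'yaw',round(yaw(),3),'tool d',d.round(1),'turn',round(t,3))
def snap(name,cam='wrist'):
    p=env.camera_params(cam);im=env.read_camera(cam)[:,:,::-1].copy();cv2.imwrite(f'pics/{name}.png',im)
    np.savez(f'pics/{name}.npz',**p);return p,im
def load(name): return dict(np.load(f'pics/{name}.npz')),cv2.imread(f'pics/{name}.png')
E
python3 - <<'E'
from h import *
p=env.camera_params('top')
for n,u,v,z in [('c1',390,218,40),('c2',422,216,40),('c3',456,224,40),('box',291,217,75),('tray',190,219,30),('clip',217,152,128),('cover',322,156,44),('ej',402,150,110),('pot',360,181,38),('cyl',366,260,50)]:
    print(n,plane(p,u,v,z).round())
to([430,-250,330],0)
E
```

```text
c1 [ 468. -222.   40.]
c2 [ 474. -314.   40.]
c3 [ 451. -412.   40.]
box [469.  58.  75.]
tray [465. 351.  30.]
clip [640. 253. 128.]
cover [646. -28.  44.]
ej [ 651. -245.  110.]
pot [ 575. -137.   38.]
cyl [ 350. -152.   50.]
tcp [157.5 526.6 235. ] tilt [-0.001 -0.001 -1.   ] yaw 1.28 tool d [-483.7 -666.   -94.2] turn 1.28
```

```bash
python3 drive.py '[{"sx": -53,"sy": -6,"sz": -19},{"sx": -53,"sy": -6,"sz": -19},{"sx": -53,"sy": -6,"sz": -19},{"sx": -53,"sy": -6,"sz": -19},{"sx": -53,"sy": -6,"sz": -19},{"yaw": 0.183},{"yaw": 0.183},{"yaw": 0.183},{"yaw": 0.183},{"yaw": 0.183},{"yaw": 0.183},{"yaw": 0.182},{},{}]' && python3 -c "
from h import *
snap('w1');to([400,150,330],0)"
```

```text
time_s: 1.9
position: [402.9, 422.2, 330.5]
tcp_rot: [-2.217, -2.225, 0.001]
ft_force: [0.2, 0.5, 0.7]
grip_width: 1.0
gripper_force: 0.0
tcp [402.9 422.1 330.5] tilt [-0. -0. -1.] yaw 0.003 tool d [-272.1   -3.7    0.6] turn 0.003
```

```bash
python3 drive.py '[{"sy": -54},{"sx": -54},{"sx": -54},{"sx": -54},{"sx": -54},{"sx": -54},{},{}]' && python3 -c "
from h import *
snap('w2');to([400,-130,330],0)"
```

```text
time_s: 2.95
position: [349.1, 152.5, 330.9]
tcp_rot: [-2.221, -2.221, -0.002]
ft_force: [-0.4, 0.4, -0.1]
grip_width: 0.999
gripper_force: 0.0
tcp [349.  153.  330.8] tilt [ 0.     0.001 -1.   ] yaw 0.001 tool d [-283.    50.6    0.6] turn 0.001
```

```bash
python3 drive.py '[{"sx": -56,"sy": 10},{"sx": -56,"sy": 10},{"sx": -56,"sy": 10},{"sx": -56,"sy": 10},{"sx": -56,"sy": 10},{},{}]' && python3 -c "
from h import *
snap('w3')
a=[load(n)[1] for n in('w1','w2','w3')]
s=[cv2.rotate(i,cv2.ROTATE_90_CLOCKWISE) for i in a]
"
```

```text
time_s: 3.88
position: [399.4, -126.4, 330.2]
tcp_rot: [-2.218, -2.222, -0.001]
ft_force: [-0.3, 0.5, 0.3]
grip_width: 0.999
gripper_force: 0.0
```

View pics/w1.png

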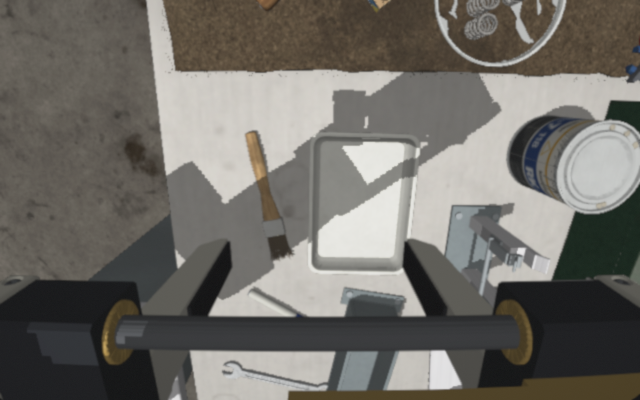

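View pics/w2.png

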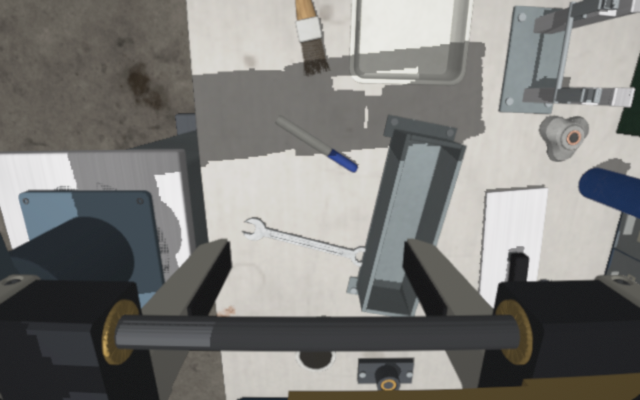

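View pics/w3.png

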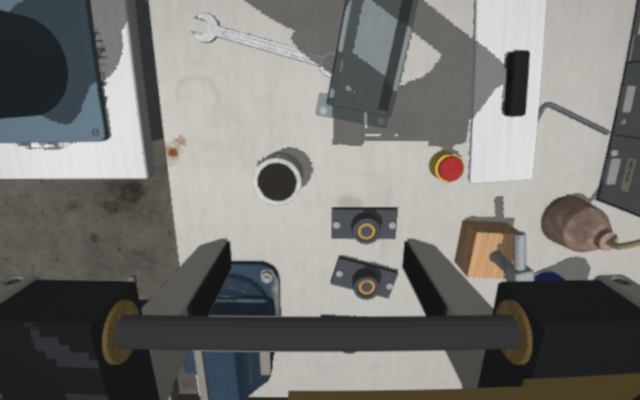

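```bash
python3 drive.py '[{"sx": -55},{"sx": -55},{"sx": -55},{},{}]' && python3 -c "
from h import *
snap('w4')
"
```

```text
time_s: 4.55
position: [399.5, -290.9, 330.6]
tcp_rot: [-2.219, -2.223, -0.001]
ft_force: [0.7, -0.0, -0.2]
grip_width: 1.002
gripper_force: 0.0
```

View pics/w4.png

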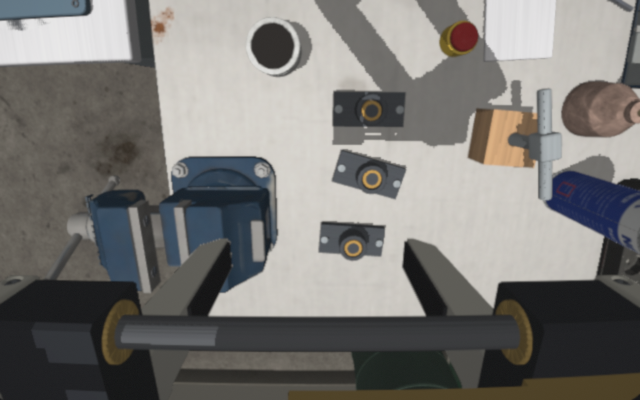

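```bash
cat > m.py <<'E'
from h import *
def brass(im,x0,y0,x1,y1):
    hsv=cv2.cvtColor(im,cv2.COLOR_BGR2HSV);m=cv2.inRange(hsv,(10,90,70),(28,255,255));k=np.zeros_like(m);k[y0:y1,x0:x1]=m[y0:y1,x0:x1]
    n,l,s,c=cv2.connectedComponentsWithStats(cv2.dilate(k,np.ones((3,3))))
    out=[]
    for i in range(1,n):
        if s[i,4]>60:
            ys,xs=np.where((l==i)&(k>0));hull=cv2.convexHull(np.c_[xs,ys].astype(np.int32));
            if len(hull)>=5:
                e=cv2.fitEllipse(hull);out.append((e[0],e[1],len(xs)))
    return out
def darkrect(im,x0,y0,x1,y1,lo,hi):
    g=im[y0:y1,x0:x1].max(axis=2);m=((g>=lo)&(g<=hi)).astype(np.uint8)
    m=cv2.morphologyEx(m,cv2.MORPH_CLOSE,np.ones((9,9)))
    cs,_=cv2.findContours(m,cv2.RETR_EXTERNAL,cv2.CHAIN_APPROX_NONE);c=max(cs,key=cv2.contourArea)
    return cv2.boxPoints(cv2.minAreaRect(c))+[x0,y0],cv2.contourArea(c)
E
python3 - <<'E'
from m import *
p3,i3=load('w3');p4,i4=load('w4');pt=env.camera_params('top');it=cv2.imread('pics/top0.png')
b3=brass(i3,325,200,410,310);b4=brass(i4,310,80,420,280);bt=brass(it,375,200,475,245)
print(b3,b4,bt,sep='\n')
print(i4[105:112:3,336:350:4].tolist(), i4[225:250:6,325].tolist())
for roi in [(325,85,412,135),(325,145,412,205),(312,215,392,265)]:
    b,a=darkrect(i4,*roi,0,95);print(b.round(1).tolist(),a,[plane(p4,*q,12).round().tolist() for q in b])
E
```

```text
[((366.1404724121094, 230.86099243164062), (16.982072830200195, 18.64995002746582), 166), ((366.2588195800781, 287.1387023925781), (14.710855484008789, 17.71027374267578), 132)]
[((371.0000305175781, 110.1692123413086), (20.383745193481445, 20.4700984954834), 198), ((371.576171875, 178.90953063964844), (18.54717445373535, 19.573421478271484), 183), ((352.833984375, 247.82980346679688), (16.479448318481445, 18.16134262084961), 155)]
[((391.14361572265625, 218.5), (8.977118492126465, 9.29157543182373), 51), ((422.5, 217.14361572265625), (8.977118492126465, 9.29157543182373), 50), ((457.68536376953125, 224.6853790283203), (9.042572021484375, 9.22684383392334), 50)]
[[[77, 74, 72], [79, 77, 74], [56, 53, 51], [55, 52, 51]], [[106, 104, 101], [103, 102, 99], [56, 53, 51], [55, 52, 51]], [[98, 96, 93], [97, 95, 92], [55, 52, 51], [55, 53, 51]]] [[87, 83, 80], [93, 89, 85], [155, 153, 148], [123, 120, 115], [92, 89, 84]]
[[332.7, 126.0], [333.4, 90.6], [405.2, 92.0], [404.5, 127.4]] 2426.0 [[421.0, -247.0, 12.0], [422.0, -201.0, 12.0], [517.0, -202.0, 12.0], [519.0, -248.0, 12.0]]
[[332.1, 181.0], [341.7, 148.8], [404.8, 167.4], [395.2, 199.7]] 1951.0 [[422.0, -324.0, 12.0], [434.0, -278.0, 12.0], [524.0, -304.0, 12.0], [513.0, -352.0, 12.0]]
[[319.4, 256.0], [321.7, 221.0], [383.5, 225.1], [381.2, 260.1]] 1791.5 [[404.0, -441.0, 12.0], [407.0, -385.0, 12.0], [499.0, -391.0, 12.0], [499.0, -448.0, 12.0]]
```

```bash
python3 - <<'E'
from m import *
p3,i3=load('w3');p4,i4=load('w4');pt=env.camera_params('top')
for a in ([(p3,366.1,230.9),(p4,371,110.2),(pt,391.1,218.5)],[(p3,366.3,287.1),(p4,371.6,178.9),(pt,422.5,217.1)],[(p4,352.8,247.8),(pt,457.7,224.7)]):
    X,e=tri(*a);print(X.round(1),round(e,1),[plane(*q,38).round(1).tolist() for q in a])
it=cv2.imread('pics/top0.png');s=cv2.imread('pics/scene0.png')
A=cv2.resize(it[120:180,340:440],None,fx=4,fy=4,interpolation=cv2.INTER_CUBIC)
B=cv2.resize(i4[80:210,465:565],None,fx=4,fy=4,interpolation=cv2.INTER_CUBIC)
C=cv2.resize(it[120:250,240:345],None,fx=4,fy=4,interpolation=cv2.INTER_CUBIC)[:240,:400]
out=np.zeros((520,800,3),np.uint8);out[:240,:400]=A;out[:,400:]=B;out[250:490,:400]=cv2.resize(s[195:255,385:485],None,fx=4,fy=4,interpolation=cv2.INTER_CUBIC)
cv2.imwrite('pics/ej.png',out)
E
```

```text
[ 468.  -225.1   38.8] 1.2 [[468.9, -224.8, 38.0], [468.4, -225.1, 38.0], [466.9, -225.9, 38.0]]
[ 472.5 -315.    38.7] 1.8 [[473.4, -314.7, 38.0], [473.4, -314.6, 38.0], [471.1, -316.2, 38.0]]
[ 450.4 -415.8   39.3] 1.3 [[451.5, -415.6, 38.0], [449.5, -417.2, 38.0]]
```

View pics/ej.png

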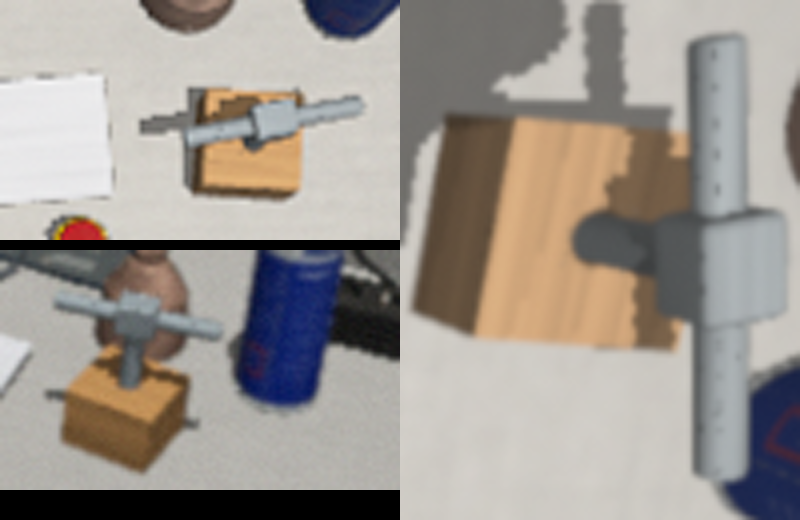

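```bash
python3 - <<'E'
from m import *
p4,i4=load('w4');pt=env.camera_params('top');ps=env.camera_params('scene')
R=[]
for a in ([(p4,545,90),(pt,387.5,154.5),(ps,399.5,207.5)],[(p4,545.75,198.75),(pt,430.5,146),(ps,440,215.2)]):
    X,e=tri(*a);R.append(X);print(X.round(1),round(e,1),tri(*a[:2])[0].round(1))
d=R[0]-R[1];print('len',np.linalg.norm(d),'mid',(R[0]+R[1])/2,'ang y',np.arctan2(-d[0],d[1]),'slope',d[2])
for n,u,v in(('w4',0,0),): pass
# block top corners in w4, plane z=50
for q in[(444,118),(517,115),(477,335),(516,118)]:
    print(plane(p4,465+(q[0]-400)/4,80+q[1]/4,50).round(1))
print(plane(p4,465+(605-400)/4,80+240/4,50).round(1),'shank entry')
to([468,-225,120],-0.005)
E
```

```text
[ 638.5 -202.1  113.7] 3.8 [ 634.6 -201.   125.4]
[ 662.3 -320.2  114.1] 2.5 [ 659.9 -318.5  121.1]
len 120.48723267944901 mid [ 650.39588038 -261.11408254  113.93162988] ang y 0.19832532878630807 slope -0.38930046403673657
[ 597.9 -222.4   50. ]
[ 621.2 -221.1   50. ]
[ 617.9 -290.9   50. ]
[ 621.  -222.1   50. ]
[ 655.9 -259.6   50. ] shank entry
tcp [ 399.5 -290.7  330.8] tilt [ 0.     0.001 -1.   ] yaw 0.003 tool d [ 65.4  68.6 210.9] turn 0.008
```

```bash
python3 - <<'E'
from m import *
i2=load('w2')[1];i3=load('w3')[1];i1=load('w1')[1]
z=lambda i,x0,y0,x1,y1,s:cv2.resize(i[y0:y1,x0:x1],None,fx=s,fy=s,interpolation=cv2.INTER_CUBIC)
o=np.zeros((600,800,3),np.uint8)
a=z(i2,340,100,480,330,2.5);o[:a.shape[0],:a.shape[1]]=a
a=z(i3,300,0,425,140,2.5);o[:a.shape[0],360:360+a.shape[1]]=a
a=z(i2,495,0,640,120,2);o[360:360+a.shape[0],360:360+a.shape[1]]=a
a=z(i1,440,195,560,295,2);o[360:360+a.shape[0],660:800]=a[:,:140]
cv2.imwrite('pics/mont.png',o)
E
```

```text
(no output)
```

View pics/mont.png

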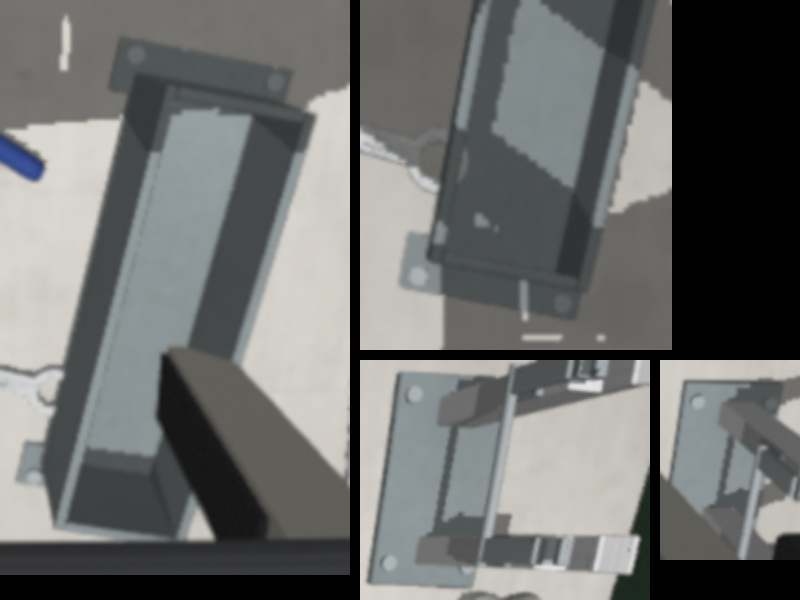

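```bash
python3 - <<'E'
from m import *
p2,_=load('w2');p3,_=load('w3');pt=env.camera_params('top')
TL,TR,BL,BR=[plane(p2,*q,75)for q in[(406.8,135.2),(466,146.8),(362.8,310.8),(412,316)]]
print(TL,TR,BL,BR);B3=[plane(p3,*q,75) for q in[(328,104.8),(389.2,116)]];print(B3)
c=(TL+TR+B3[0]+B3[1])/4;print('c',c,'c2',(TL+TR+BL+BR)/4)
d=(TL+TR-B3[0]-B3[1])/2;print('L',np.linalg.norm(d),'yang',np.arctan2(-d[0],d[1]),'W',np.linalg.norm(TL-TR),np.linalg.norm(B3[0]-B3[1]))
print('tri',tri((p2,362.8,310.8),(p3,328,104.8)),tri((p2,412,316),(p3,389.2,116)))
print('clip base',[plane(p2,*q,5).round(1) for q in[(515,6.5),(500,111.5),(552.5,113.5)]])
E
```

```text
[456.55326199 190.68068782  75.        ] [529.7333747 177.3150243  75.       ] [413.97922482 -51.85991865  75.        ] [484.0825356  -61.11734826  75.        ]
[array([412.3104209 , -53.41907662,  75.        ]), array([483.8979588 , -65.70347189,  75.        ])]
c [470.6237541  62.2182909  75.       ] c2 [471.08709928  63.7546113   75.        ]
L 247.6884596744688 yang -0.1828551037617498 W 74.39065706139502 72.63388981674869
tri (array([413.31356777, -53.27940228,  73.21254107]), np.float64(0.963378079933893)) (array([485.77464307, -65.95929959,  68.37397365]), np.float64(0.49572434757272915))
clip base [array([605.6, 350.1,   5. ]), array([603.2, 216.8,   5. ]), array([679.9, 215.5,   5. ])]
```

```bash
python3 drive.py '[{"sx": 33,"sy": 34,"sz": 50},{"sx": 32,"sy": 34,"sz": 50},{"sz": 50},{"sz": 40},{"sz": 30},{"sz": 20},{},{},{}]' 0.8 && python3 -c "
from h import *
p,i=snap('k1');to([468,-225.1,33],-0.005)
print(plane(load('w4')[0],275,240,80),plane(load('w4')[0],275,200,80))
from m import *
print(brass(i,200,150,450,400))
"
```

```text
time_s: 5.72
position: [461.7, -233.7, 101.0]
tcp_rot: [2.219, 2.22, 0.0]
ft_force: [-0.9, 0.0, 0.2]
grip_width: 0.796
gripper_force: 0.0
tcp [ 461.5 -233.8  100.8] tilt [ 0.002 -0.001 -1.   ] yaw 0.0 tool d [ 8.8  6.4 67.8] turn 0.005
[ 346.46903404 -385.27335596   80.        ] [ 348.30783127 -331.65656835   80.        ]
[((327.0708312988281, 210.37789916992188), (37.57773208618164, 38.37303161621094), 677), ((332.1217956542969, 316.0048522949219), (8.63507080078125, 22.854154586791992), 90), ((360.2187805175781, 394.65655517578125), (13.623137474060059, 258.6478271484375), 1862)]
```

```bash
python3 -c "
from h import *
print(plane(load('k1')[0],327.07,210.4,38))"
python3 drive.py '[{"sx": 8.8,"sy": 6,"sz": 20},{"sz": 20},{"sz": 15},{"sz": 7},{"sz": 5},{},{}]' && python3 drive.py '[{},{},{},{},{}]' 0.3 30
```

```text
[ 468.91825638 -224.42239743   38.        ]
time_s: 6.65
position: [467.1, -225.1, 33.0]
tcp_rot: [2.221, 2.221, 0.0]
ft_force: [0.0, 0.4, -0.1]
grip_width: 0.798
gripper_force: 0.0
time_s: 7.28
position: [467.1, -224.9, 32.7]
tcp_rot: [2.221, 2.221, 0.0]
ft_force: [1.8, 0.7, -0.4]
grip_width: 0.428
gripper_force: 30.0
```

```bash
python3 drive.py '[{"sz": -30},{"sz": -60},{"sz": -60},{"sx": 20,"sz": -20},{"sx": 58,"sy": 3},{"sx": 58,"sy": 3},{"sx": 58,"sy": 3},{"sx": 58,"sy": 3},{"sx": 58,"sy": 3},{"sx": 38,"yaw": 0.183},{},{},{}]' && python3 -c "
from h import *
to([482.3,123,109],-.183)"
```

```text
time_s: 8.9
position: [481.7, 122.1, 202.3]
tcp_rot: [-2.415, -2.009, 0.001]
ft_force: [0.2, 0.6, -3.1]
grip_width: 0.427
gripper_force: 30.0
tcp [481.7 122.1 202.3] tilt [-0.001 -0.    -1.   ] yaw -0.183 tool d [ 1.1  0.4 93.3] turn -0.0
```

```bash
python3 drive.py '[{"sx": 1,"sz": 40},{"sz": 30},{"sz": 15},{"sz": 6},{"sz": 2},{"sz": 1},{"sz": 1},{}]' ; python3 drive.py '[{},{},{}]' 0.62;python3 drive.py '[{"sz": -20},{"sz": -30},{},{}]' 0.8; python3 -c "
from h import *
p,i=snap('b1')
from m import *
for e in brass(i,200,120,450,330):print(e,plane(p,*e[0],113))
to([473,-315,200],-.29)"
```

```text
time_s: 9.9
position: [482.2, 124.2, 107.9]
tcp_rot: [2.415, 2.009, 0.001]
ft_force: [-0.5, 0.1, -3.3]
grip_width: 0.427
gripper_force: 30.0
time_s: 10.28
position: [482.4, 124.2, 108.0]
tcp_rot: [2.415, 2.009, 0.001]
ft_force: [-0.4, 0.2, 0.1]
grip_width: 0.617
gripper_force: 0.0
time_s: 10.78
position: [481.7, 124.1, 157.0]
tcp_rot: [-2.415, -2.009, 0.001]
ft_force: [-1.2, -0.5, -0.5]
grip_width: 0.801
gripper_force: 0.0
((318.820556640625, 232.44061279296875), (36.55371856689453, 41.038516998291016), 647) [483.42802492 125.41805519 113.        ]
tcp [481.3 124.1 156.6] tilt [-0.002 -0.    -1.   ] yaw -0.183 tool d [-433.3   71.7  -43.3] turn 0.107
```

```bash
python3 drive.py '[{"sx": -20,"sy": 3,"sz": -30},{"sx": -59,"sy": 10,"sz": -13},{"sx": -59,"sy": 10},{"sx": -59,"sy": 10},{"sx": -59,"sy": 10},{"sx": -59,"sy": 10},{"sx": -59,"sy": 10},{"sx": -59,"sy": 9},{"sz": 40,"yaw": 0.107},{"sz": 40},{},{}]' && python3 -c "
from h import *
p,i=snap('k2')
from m import *
for e in brass(i,200,100,450,300):print(e,plane(p,*e[0],38))
b,a=darkrect(i,200,100,450,300,0,95);q=[plane(p,*t,12)for t in b];print(np.round(q),a)
to([472.3,-315.5,33],-.29)"
```

```text
time_s: 12.32
position: [474.4, -314.9, 121.2]
tcp_rot: [2.519, 1.877, 0.0]
ft_force: [-0.2, -0.2, 0.3]
grip_width: 0.802
gripper_force: 0.0
((315.2425537109375, 213.742919921875), (32.94718551635742, 35.30195236206055), 528) [ 473.58730245 -314.59429716   38.        ]
[[ 435. -278.   12.]
 [ 526. -304.   12.]
 [ 514. -358.   12.]
 [ 417. -330.   12.]] 5552.0
tcp [ 474.9 -315.2  122. ] tilt [ 0.002 -0.002 -1.   ] yaw -0.289 tool d [-0.9 -2.6 89. ] turn 0.001
```

```bash
python3 drive.py '[{"sx": -1,"sy": -2.3,"sz": 40},{"sz": 25},{"sz": 15},{"sz": 6},{"sz": 3},{},{}]' && python3 drive.py '[{},{},{},{},{}]' 0.3 30; python3 drive.py '[{"sz": -30},{"sz": -60},{"sz": -60},{"sz": -20,"yaw": -0.107},{},{}]'; python3 -c "
from h import *
to([471,62,205],-.183)"
```

```text
time_s: 13.25
position: [471.9, -315.4, 32.3]
tcp_rot: [2.518, 1.876, 0.0]
ft_force: [-0.5, 0.0, 0.3]
grip_width: 0.8
gripper_force: 0.0
time_s: 13.88
position: [471.7, -315.1, 31.6]
tcp_rot: [2.519, 1.877, 0.0]
ft_force: [0.7, -0.7, 0.2]
grip_width: 0.43
gripper_force: 30.0
time_s: 14.62
position: [470.6, -314.1, 199.6]
tcp_rot: [-2.414, -2.005, 0.001]
ft_force: [0.1, 0.6, -3.3]
grip_width: 0.426
gripper_force: 30.0
tcp [ 470.6 -314.1  199.6] tilt [-0.003  0.003 -1.   ] yaw -0.185 tool d [369.8 -68.8  -4.4] turn -0.002
```

```bash
python3 drive.py '[{"sx": 25,"sy": -5},{"sx": 58,"sy": -11},{"sx": 58,"sy": -11},{"sx": 58,"sy": -11},{"sx": 58,"sy": -11},{"sx": 58,"sy": -10},{"sx": 35,"sy": -6},{"sx": 20,"sy": -4},{},{},{}]' && python3 -c "
from h import *
to([471,62,107.5],-.183)"
```

```text
time_s: 16.0
position: [470.8, 60.7, 201.3]
tcp_rot: [-2.416, -2.007, 0.001]
ft_force: [-0.1, 0.2, -2.8]
grip_width: 0.429
gripper_force: 30.0
tcp [470.8  60.7 201.3] tilt [-0.001 -0.    -1.   ] yaw -0.184 tool d [ 1.3  0.  93.8] turn -0.001
```

```bash
python3 drive.py '[{"sx": 1,"sz": 40},{"sz": 30},{"sz": 15},{"sz": 6},{"sz": 2},{"sz": 1},{"sz": 1},{}]' ; python3 drive.py '[{},{},{}]' 0.62;python3 drive.py '[{"sz": -20},{"sz": -40},{"sz": -40},{},{}]' 0.8; python3 -c "
from h import *
p,i=snap('b2')
from m import *
for e in brass(i,200,20,450,330):print(e,plane(p,*e[0],113))
to([450,-416,200],-.065)"
```

```text
time_s: 17.0
position: [471.4, 62.4, 106.9]
tcp_rot: [2.415, 2.009, 0.001]
ft_force: [-0.0, -0.1, -3.3]
grip_width: 0.429
gripper_force: 30.0
time_s: 17.38
position: [471.5, 62.3, 106.9]
tcp_rot: [2.415, 2.009, 0.001]
ft_force: [-1.1, 0.9, -0.3]
grip_width: 0.614
gripper_force: 0.0
time_s: 18.0
position: [470.8, 62.4, 206.2]
tcp_rot: [-2.415, -2.009, 0.001]
ft_force: [-0.0, -1.3, 0.3]
grip_width: 0.801
gripper_force: 0.0
((318.0314636230469, 122.5301513671875), (35.138736724853516, 36.69303894042969), 565) [483.59066168 125.35931544 113.        ]
((316.7470703125, 207.9357452392578), (31.80684471130371, 33.980228424072266), 492) [471.2360607   63.47717982 113.        ]
tcp [470.4  62.4 205.6] tilt [-0.002  0.    -1.   ] yaw -0.183 tool d [-474.1   67.     5.5] turn -0.118
```

```bash
python3 - <<'E'
from m import *
i2=cv2.imread('pics/scene0.png');i3=load('w3')[1];i4=load('w4')[1]
z=lambda i,x0,y0,x1,y1,s:cv2.resize(i[y0:y1,x0:x1],None,fx=s,fy=s,interpolation=cv2.INTER_CUBIC)
o=np.zeros((600,800,3),np.uint8)
a=z(i4,150,145,290,300,2.8);o[:a.shape[0],:a.shape[1]]=a
a=z(i2,340,260,470,380,3);o[:a.shape[0],400:400+a.shape[1]]=a
cv2.imwrite('pics/vise.png',o[:440])
E
```

```text
(no output)
```

View pics/vise.png

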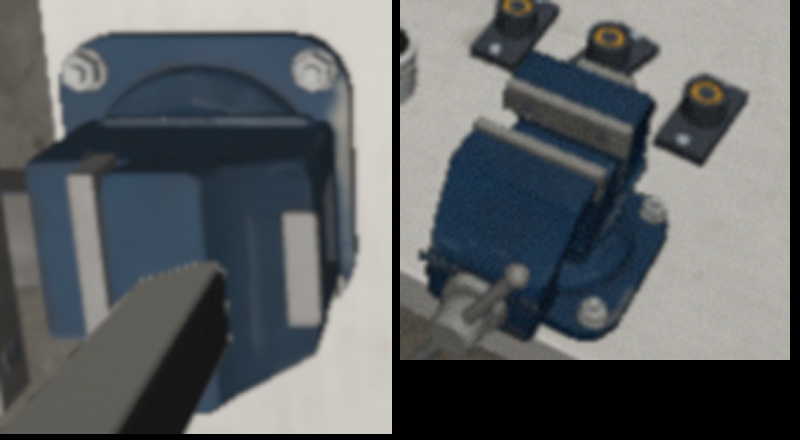

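```bash
python3 - <<'E'
from m import *
p4,_=load('w4');ps=env.camera_params('scene')
print(tri((p4,223.2,206.4),(ps,380,278.3)),tri((p4,223.2,291.4),(ps,425,292.7)))
print('anvil',tri((p4,263.6,220.7),(ps,420,283)))
for z in(60,90,110):print(z,plane(p4,263.6,220.7,z),plane(p4,263.6,260,z),plane(p4,267,200,z))
E
```

```text
(array([ 300.92565184, -312.58879197,  149.46768391]), np.float64(5.447886610260949)) (array([ 298.58911072, -414.95241785,  157.05335837]), np.float64(2.1258084389740928))
anvil (array([ 348.89290622, -365.4095291 ,  116.83779912]), np.float64(21.77648028558299))
60 [ 329.67016613 -366.41786769   60.        ] [ 327.06784094 -423.97513201   60.        ] [ 335.34629246 -337.78886656   60.        ]
90 [ 334.66600072 -355.20919625   90.        ] [ 332.24946246 -408.65729403   90.        ] [ 339.93689326 -328.62409583   90.        ]
110 [ 337.99655712 -347.73674862  110.        ] [ 335.70387681 -398.44540204  110.        ] [ 342.99729379 -322.51424868  110.        ]
```

```bash
python3 drive.py '[{"sx": -30,"sy": 4,"sz": -10},{"sx": -59,"sy": 8},{"sx": -59,"sy": 8},{"sx": -59,"sy": 8},{"sx": -59,"sy": 8},{"sx": -59,"sy": 8},{"sx": -59,"sy": 8},{"sx": -59,"sy": 8},{"sx": -31,"sy": 7,"yaw": -0.118},{},{},{}]' && python3 -c "
from h import *
p,i=snap('k3')
from m import *
for e in brass(i,200,60,450,300):print(e,plane(p,*e[0],38))
b,a=darkrect(i,230,100,410,300,0,95);q=[plane(p,*t,12)for t in b];print(np.round(q),a)
to([450,-416,33],-.065)"
```

```text
time_s: 19.55
position: [451.0, -414.4, 216.3]
tcp_rot: [-2.291, -2.148, -0.0]
ft_force: [-0.5, 0.1, 0.2]
grip_width: 0.796
gripper_force: 0.0
((317.2481994628906, 183.2481231689453), (25.823375701904297, 26.114900588989258), 327) [ 451.58433711 -415.49138846   38.        ]
[[ 408. -388.   12.]
 [ 501. -394.   12.]
 [ 500. -444.   12.]
 [ 403. -438.   12.]] 2754.0
tcp [ 451.1 -414.5  216.6] tilt [-0.  0. -1.] yaw -0.064 tool d [ -1.6  -1.  183.6] turn 0.001
```

```bash
python3 drive.py '[{"sx": -1.6,"sy": -0.6,"sz": 50},{"sz": 50},{"sz": 40},{"sz": 25},{"sz": 12},{"sz": 6},{},{}]' && python3 drive.py '[{},{},{},{},{}]' 0.3 30; python3 drive.py '[{"sz": -30},{"sz": -60},{"sz": -60},{"sz": -30,"yaw": 0.118},{},{}]'; python3 -c "
from h import *
to([459.8,1,205],-.183)"
```

```text
time_s: 20.6
position: [450.7, -418.1, 34.8]
tcp_rot: [2.291, 2.147, -0.0]
ft_force: [-0.1, 0.5, 0.7]
grip_width: 0.8
gripper_force: 0.0
time_s: 21.22
position: [450.3, -417.5, 33.7]
tcp_rot: [2.292, 2.148, 0.0]
ft_force: [0.8, 0.1, -0.5]
grip_width: 0.427
gripper_force: 30.0
time_s: 21.98
position: [449.2, -416.4, 211.0]
tcp_rot: [-2.41, -2.009, -0.0]
ft_force: [-0.0, 0.1, -5.1]
grip_width: 0.432
gripper_force: 30.0
tcp [ 449.2 -416.4  211. ] tilt [-0.003  0.004 -1.   ] yaw -0.181 tool d [412.4 -64.6   7.4] turn 0.002
```

```bash
python3 drive.py '[{"sx": 26,"sy": -4},{"sx": 59,"sy": -9},{"sx": 59,"sy": -9},{"sx": 59,"sy": -9},{"sx": 59,"sy": -9},{"sx": 59,"sy": -9},{"sx": 55,"sy": -9},{"sx": 35,"sy": -6},{},{},{}]' && python3 -c "
from h import *
to([459.8,1,109],-.183)"
```

```text
time_s: 23.35
position: [461.7, -2.6, 212.8]
tcp_rot: [-2.415, -2.007, 0.002]
ft_force: [-0.3, 0.7, -4.9]
grip_width: 0.433
gripper_force: 30.0
tcp [461.7  -2.6 212.8] tilt [-0.002  0.    -1.   ] yaw -0.184 tool d [  3.3  -2.4 103.8] turn -0.001
```

```bash
python3 drive.py '[{"sx": 3,"sy": -2,"sz": 45},{"sz": 33},{"sz": 15},{"sz": 6},{"sz": 3},{"sz": 1},{"sz": 1},{}]' ; python3 drive.py '[{},{},{}]' 0.62;python3 drive.py '[{"sz": -20},{"sz": -40},{"sz": -50},{},{}]' 0.8; python3 -c "
from h import *
p,i=snap('b3')
from m import *
for e in brass(i,200,20,450,330):print(e,plane(p,*e[0],113))
to([651,-261,240],.198)"
```

```text
time_s: 24.35
position: [460.8, 1.6, 110.0]
tcp_rot: [2.415, 2.009, 0.001]
ft_force: [-0.5, -0.3, -4.6]
grip_width: 0.428
gripper_force: 30.0
time_s: 24.72
position: [461.0, 1.6, 110.0]
tcp_rot: [2.414, 2.009, 0.001]
ft_force: [0.1, 0.2, 0.3]
grip_width: 0.61
gripper_force: 0.0
time_s: 25.35
position: [460.3, 1.7, 219.3]
tcp_rot: [-2.415, -2.009, 0.0]
ft_force: [0.1, 0.3, 0.1]
grip_width: 0.799
gripper_force: 0.0
((316.8023681640625, 33.23853302001953), (36.60969924926758, 38.300636291503906), 540) [483.1474937 123.9901952 113.       ]
((316.6012878417969, 122.74179077148438), (34.19888687133789, 34.255558013916016), 526) [471.86921233  63.76829841 113.        ]
((317.9012145996094, 201.3761749267578), (31.666975021362305, 32.31901931762695), 491) [461.80460923   3.70041125 113.        ]
((438.3763427734375, 266.30694580078125), (7.714978218078613, 32.768768310546875), 162) [551.72996733 -71.48072852 113.        ]
tcp [459.8   1.8 218.6] tilt [-0.002  0.    -1.   ] yaw -0.183 tool d [-223.6  235.8  -21.9] turn -0.381
```

```bash
python3 - <<'E'
from m import *
pt=env.camera_params('top');ps=env.camera_params('scene')
print('can top',tri((pt,444,95),(ps,463,175)),'can base',plane(pt,430,122,0),'oil',plane(pt,388,113,30),plane(pt,388,122,30))
E
python3 drive.py '[{"sx": -37,"sy": 39,"sz": -10},{"sx": -37,"sy": 39,"sz": -10},{"sx": -37,"sy": 39,"sz": -10},{"sx": -37,"sy": 39,"sz": -10},{"sx": -37,"sy": 39},{"sx": -37,"sy": 39},{"yaw": -0.127},{"yaw": -0.127},{"yaw": -0.127},{},{}]' && python3 -c "
from h import *
p,i=snap('e1');to([651,-200,258],.198)"
```

```text
can top (array([ 775.43019668, -336.71269818,  195.75868955]), np.float64(0.642750467512059)) can base [ 759.98008512 -354.09849329    0.        ] oil [ 777.99608176 -221.97209991   30.        ] [ 750.93823567 -221.64942903   30.        ]
time_s: 26.78
position: [650.0, -259.1, 258.4]
tcp_rot: [-1.993, -2.426, 0.0]
ft_force: [-0.2, -0.1, -0.2]
grip_width: 0.802
gripper_force: 0.0
tcp [ 650.1 -259.1  258.7] tilt [-0.001  0.001 -1.   ] yaw 0.196 tool d [57.8 12.4  0.8] turn -0.002
```

View pics/e1.png

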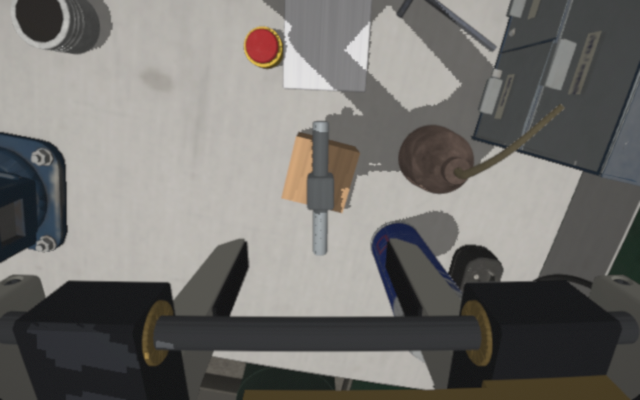

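```bash
python3 drive.py '[{"sx": -35},{"sx": -35},{},{}]' && python3 -c "
from h import *
p,i=snap('e2')
pt=env.camera_params('top');ps=env.camera_params('scene')
print(tri((pt,370,88),(ps,413,167)))"
```

```text
time_s: 27.32
position: [663.9, -327.4, 259.2]
tcp_rot: [-1.991, -2.429, -0.001]
ft_force: [-0.1, -0.6, 0.3]
grip_width: 0.8
gripper_force: 0.0
(array([ 811.79392738, -159.30272689,  152.77833644]), np.float64(6.439544508896244))
```

```bash
python3 - <<'E'
from m import *
p1,a=load('e1');p2,b=load('e2')
print(p1['R'].round(3).tolist(),p2['R'].round(3).tolist())
for n,(x0,y0,x1,y1) in dict(head=(306,172,335,212),end1=(310,117,331,140),end2=(310,235,331,259)).items():
    r=cv2.matchTemplate(b[0:y0+30,x0-60:x1+60],a[y0:y1,x0:x1],cv2.TM_CCOEFF_NORMED);_,s,_,l=cv2.minMaxLoc(r)
    cx,cy=(x0+x1)/2,(y0+y1)/2;q=(cx+l[0]-60,cy+l[1]-y0)
    print(n,s,q,tri((p1,cx,cy),(p2,*q)))
print('bar edges e1')
for r in (130,150,160,225,240): print(a[r,302:340].mean(1).astype(int).tolist())
for q in((320,123),(320,253)):print(plane(p1,*q,114))
E
```

```text
[[0.981, 0.195, -0.001], [0.187, -0.939, 0.29], [0.055, -0.285, -0.957]] [[0.981, 0.196, -0.0], [0.188, -0.938, 0.29], [0.057, -0.285, -0.957]]
head 0.5832362771034241 (324.5, 155.0) (array([ 677.53584823, -343.47363063, -197.53004934]), np.float64(3.9760199740738766))
end1 0.8064344525337219 (326.5, 126.5) (array([ 676.55346898, -293.23221984, -594.62295831]), np.float64(33.34481361160487))
end2 0.7481017708778381 (320.5, 175.0) (array([ 664.50758596, -312.45551555,  113.02153182]), np.float64(0.13976892099859695))
bar edges e1
[124, 120, 123, 113, 106, 104, 104, 102, 102, 99, 94, 93, 97, 110, 134, 149, 158, 169, 174, 170, 161, 153, 145, 133, 119, 104, 93, 95, 100, 102, 102, 103, 103, 103, 102, 102, 101, 102]
[155, 155, 155, 155, 154, 151, 149, 146, 146, 139, 110, 84, 81, 84, 88, 90, 93, 95, 95, 93, 91, 90, 88, 84, 80, 77, 80, 86, 90, 90, 91, 91, 91, 90, 90, 87, 84, 84]
[154, 155, 152, 150, 151, 154, 158, 160, 159, 149, 116, 86, 82, 85, 88, 91, 93, 94, 95, 93, 91, 90, 87, 83, 78, 75, 80, 87, 90, 90, 90, 89, 87, 85, 84, 83, 85, 87]
[181, 180, 180, 180, 179, 180, 179, 179, 180, 174, 152, 135, 133, 134, 146, 157, 163, 165, 163, 160, 155, 147, 137, 122, 111, 127, 162, 179, 182, 183, 183, 184, 184, 184, 183, 184, 184, 184]
[183, 183, 183, 182, 183, 182, 182, 183, 183, 177, 154, 138, 140, 150, 156, 160, 162, 163, 160, 157, 151, 143, 131, 115, 110, 140, 170, 182, 184, 184, 184, 183, 184, 184, 184, 184, 184, 183]
[ 641.13061981 -199.42236416  114.        ]
[ 665.04167248 -318.26034241  114.        ]
```

```bash
python3 -c "
from h import *
to([652,-259.7,109],.198)"; python3 drive.py '[{"sx": 35},{"sx": 34,"sy": -1.5},{"sz": 40},{"sz": 40},{"sz": 30},{},{}]' && python3 -c "
from h import *
to([652,-259.7,109],.198)"
```

```text
tcp [ 664.  -327.   259.6] tilt [-0.     0.001 -1.   ] yaw 0.198 tool d [ 68.2   1.5 150.6] turn -0.0
time_s: 28.25
position: [649.8, -260.3, 151.4]
tcp_rot: [1.989, 2.429, 0.001]
ft_force: [-0.7, -1.0, 0.7]
grip_width: 0.802
gripper_force: 0.0
tcp [ 649.8 -260.3  151.4] tilt [ 0.002 -0.001 -1.   ] yaw 0.199 tool d [ 0.2  2.2 42.4] turn 0.001
```

```bash
python3 drive.py '[{"sy": 2.2,"sz": 20},{"sz": 14},{"sz": 7},{"sz": 1},{},{}]' && python3 drive.py '[{},{},{},{},{},{}]' 0.15 40; python3 -c "
from h import *
o=env.get_obs();print(o['ft_force'],o['wrist_torque']);snap('e3')"
```

```text
time_s: 29.0
position: [651.5, -260.3, 108.2]
tcp_rot: [1.99, 2.429, 0.0]
ft_force: [0.2, 0.2, -0.3]
grip_width: 0.796
gripper_force: 0.0
time_s: 29.75
position: [651.4, -260.0, 107.6]
tcp_rot: [1.991, 2.43, 0.0]
ft_force: [0.7, 0.8, -0.6]
grip_width: 0.254
gripper_force: 40.0
[ 0.70617878  0.82808142 -0.63446747] [-0.00872648 -0.05504168  0.01183457]
```

```bash
python3 drive.py '[{"sz": -10},{"sz": -20},{"sz": -30},{"sz": -45},{"sz": -40},{},{}]' && python3 -c "
from h import *
snap('e4');to([460.8,2.2,250],-.183)"
```

```text
time_s: 30.68
position: [650.3, -259.7, 251.1]
tcp_rot: [-1.989, -2.428, 0.001]
ft_force: [-0.3, 0.2, -2.8]
grip_width: 0.256
gripper_force: 40.0
tcp [ 650.  -259.5  250.1] tilt [-0.004  0.002 -1.   ] yaw 0.198 tool d [ 293.8 -134.1    1.4] turn 0.381
```

```bash
python3 drive.py '[{"sx": 30,"sy": -14},{"sx": 53,"sy": -24},{"sx": 53,"sy": -24},{"sx": 53,"sy": -24},{"sx": 53,"sy": -24},{"sx": 30,"sy": -14},{"sx": 22,"sy": -10,"yaw": 0.127},{"yaw": 0.127},{"yaw": 0.127},{},{},{}]' && python3 -c "
from h import *
p,i=snap('e5');to([460.8,2.2,220],-.183)
cv2.imwrite('pics/e5c.png',cv2.resize(i[100:400,220:420],None,fx=2,fy=2))"
```

```text
time_s: 32.22
position: [461.7, 1.7, 252.2]
tcp_rot: [-2.413, -2.01, 0.001]
ft_force: [0.5, 0.1, -2.5]
grip_width: 0.255
gripper_force: 40.0
tcp [461.8   1.7 252.3] tilt [-0.001  0.    -1.   ] yaw -0.182 tool d [ 0.3 -1.1 32.3] turn 0.001
```

View pics/e5c.png

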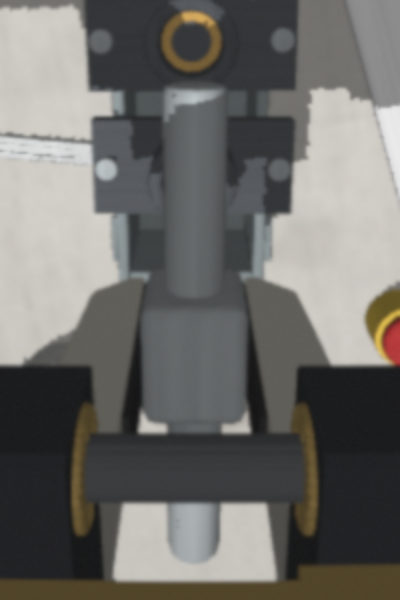

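```bash
python3 -c "
from h import *
p,_=load('e5')
print(plane(p,317.5,147,152.7))"; python3 drive.py '[{"sy": -1,"sz": 20},{"sz": 12},{"sz": 3},{},{}]'
```

```text
[470.76272002  47.01538837 152.7       ]
time_s: 32.9
position: [461.4, 1.9, 218.2]
tcp_rot: [2.414, 2.009, 0.001]
ft_force: [0.2, -0.3, -2.6]
grip_width: 0.257
gripper_force: 40.0
```

```bash
python3 -c "
from h import *
p,_=load('e5')
for X in ([461.8,1.7,152.7],[461.8,1.7,242],[461.8,1.7,268]):print(proj(p,X))
P=np.array([461.8,1.7,0]);y=np.array([.182,.983,0])
print(proj(p,P+62*y+[0,0,255.5]),proj(p,P-62*y+[0,0,255.5]))
print(-p['R'].T@p['t'])
for e in('e3','e4'):
  p,i=load(e);print(e,p['R'][2].round(3),(-p['R'].T@p['t']).round(1))
cv2.imwrite('pics/e34.png',np.hstack([load('e3')[1][80:400,220:420],load('e4')[1][80:400,220:420]]).repeat(2,0).repeat(2,1)[:600])
p,i=snap('e6');
"
```

```text
(np.float64(316.64698935507204), np.float64(206.81817480196256))
(np.float64(316.40432467231085), np.float64(260.2329499099065))
(np.float64(316.28309129196685), np.float64(286.9423353160527))
(np.float64(316.50394461735124), np.float64(144.41703658573033)) (np.float64(316.2257242738048), np.float64(374.09414912462034))
[476.91980452  82.0339052  401.65626059]
e3 [ 0.058 -0.285 -0.957] [ 635.6 -180.   257.1]
e4 [ 0.055 -0.284 -0.957] [ 635.  -179.8  400.7]
```

View pics/e34.png

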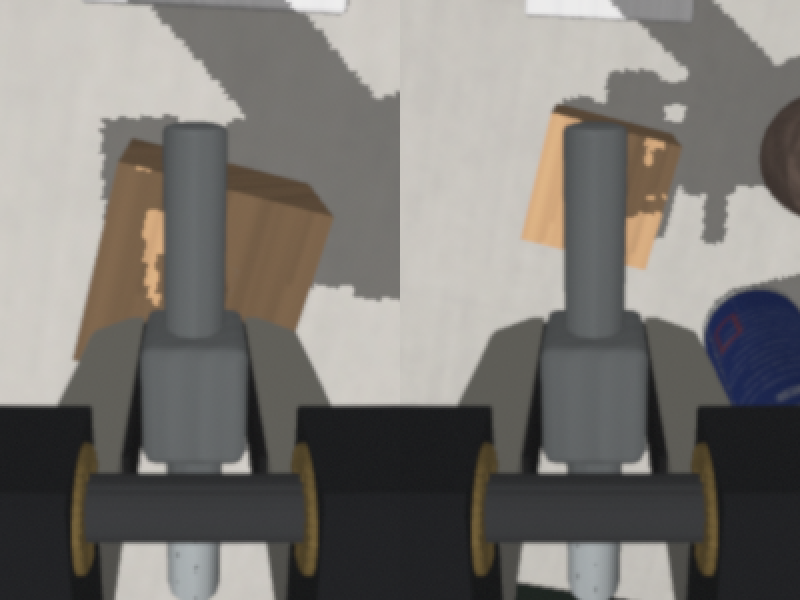

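```bash
python3 drive.py '[{"sz": 3},{"sz": 3},{"sz": 3},{}]'; python3 drive.py '[{"sz": 4},{"sz": 4},{"sz": 4},{}]'
```

```text
time_s: 33.45
position: [460.8, 2.0, 208.4]
tcp_rot: [-2.415, -2.009, 0.0]
ft_force: [0.1, -0.5, -3.6]
grip_width: 0.256
gripper_force: 40.0
time_s: 33.95
position: [460.4, 2.1, 195.6]
tcp_rot: [-2.414, -2.008, 0.002]
ft_force: [0.4, -0.2, -2.1]
grip_width: 0.251
gripper_force: 40.0
```

```bash
python3 -c "
from h import *
p,i=snap('e7')
o=env.get_obs();print(o['ft_force'],o['wrist_torque'])
a=load('e5')[1]
cv2.imwrite('pics/e7c.png',np.hstack([a[100:400,220:420],i[100:400,220:420]]).repeat(2,0).repeat(2,1))"
```

```text
[-0.60388406  0.13972674 -2.91148727] [-0.05985048  0.08754697 -0.02190181]
```

View pics/e7c.png

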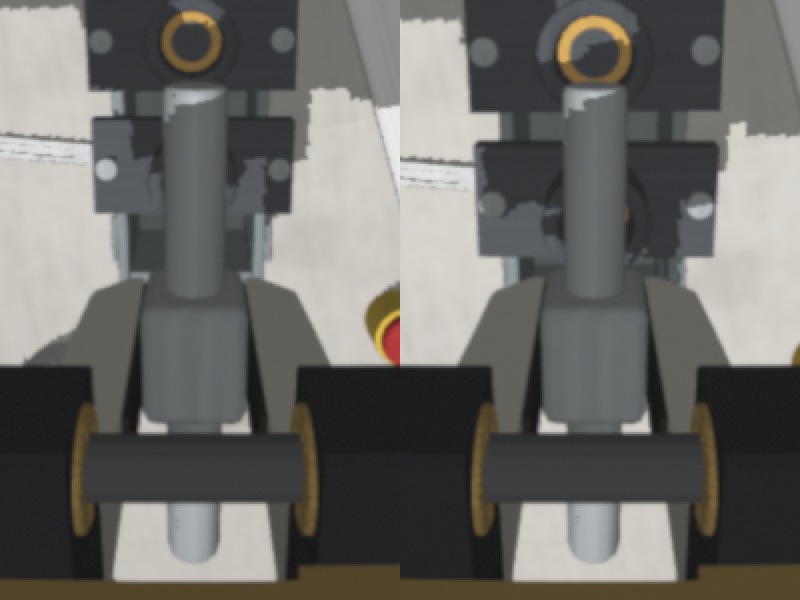

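```bash
python3 drive.py '[{"sz": 3},{"sz": 3}]'; python3 drive.py '[{"sz": 3},{"sz": 3}]';python3 drive.py '[{"sz": 3},{"sz": 3}]'
```

```text
time_s: 34.25
position: [461.1, 1.9, 190.8]
tcp_rot: [2.415, 2.009, 0.0]
ft_force: [-0.9, 0.1, 3.8]
grip_width: 0.253
gripper_force: 40.0
time_s: 34.5
position: [461.1, 1.9, 184.6]
tcp_rot: [2.415, 2.009, 0.0]
ft_force: [-1.1, -0.3, 3.1]
grip_width: 0.255
gripper_force: 40.0
time_s: 34.75
position: [460.6, 2.1, 177.8]
tcp_rot: [-2.414, -2.009, 0.001]
ft_force: [0.7, 0.6, -2.7]
grip_width: 0.256
gripper_force: 40.0
```

```bash
python3 drive.py '[{"sz": 3},{"sz": 3}]'; python3 drive.py '[{"sz": 3},{"sz": 2}]';python3 drive.py '[{"sz": -20},{"sz": -40},{"sz": -30},{},{}]';  python3 -c "
from h import *
p,i=snap('e8');to([471.3,62.8,250],-.183)"
```

```text
time_s: 35.0
position: [460.8, 2.0, 172.0]
tcp_rot: [-2.415, -2.009, 0.001]
ft_force: [-0.6, -0.1, -2.8]
grip_width: 0.255
gripper_force: 40.0
time_s: 35.25
position: [460.9, 2.0, 167.3]
tcp_rot: [-2.415, -2.009, 0.0]
ft_force: [0.4, 0.1, -2.9]
grip_width: 0.255
gripper_force: 40.0
time_s: 35.88
position: [460.3, 2.1, 256.3]
tcp_rot: [-2.414, -2.008, 0.002]
ft_force: [-1.5, -0.4, -3.0]
grip_width: 0.263
gripper_force: 40.0
tcp [460.    2.2 255.9] tilt [-0.003  0.001 -1.   ] yaw -0.183 tool d [61.7  0.1  5.9] turn -0.0
```

```bash
python3 drive.py '[{"sx": -40},{"sx": -40},{},{}]';  python3 -c "
from h import *
from m import *
p,i=snap('e9')
for e in brass(i,200,0,450,300):print(e,plane(p,*e[0],113))
u,v=map(int,proj(p,[460.8,2,113]));print(u,v)
cv2.imwrite('pics/e9c.png',i[max(0,v-75):v+75,u-75:u+75].repeat(4,0).repeat(4,1))"
```

```text
time_s: 36.42
position: [445.9, -76.2, 256.4]
tcp_rot: [-2.414, -2.006, 0.001]
ft_force: [0.1, -0.1, -2.2]
grip_width: 0.254
gripper_force: 40.0
((316.840087890625, 18.443889617919922), (32.740631103515625, 36.175506591796875), 576) [471.74389925  63.06890886 113.        ]
((306.1569519042969, 137.0259246826172), (26.960063934326172, 31.400909423828125), 458) [445.74086784 -26.81107047 113.        ]
((427.55230712890625, 202.96258544921875), (34.50676345825195, 40.34390640258789), 458) [ 543.04422234 -105.06504708  113.        ]
317 99
```

View pics/e9c.png

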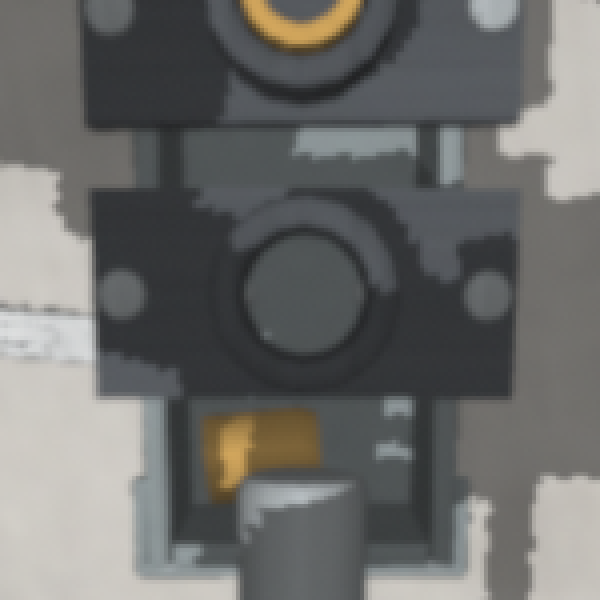

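```bash
python3 drive.py '[{"sx": 40},{"sx": 55},{"sx": 42},{},{}]'; python3 -c "
from h import *
to([471.2,62.7,215],-.183)"
```

```text
time_s: 37.1
position: [471.0, 58.6, 257.3]
tcp_rot: [-2.413, -2.012, 0.001]
ft_force: [0.4, -0.6, -2.4]
grip_width: 0.252
gripper_force: 40.0
tcp [471.   58.6 257.3] tilt [-0.001 -0.    -1.   ] yaw -0.181 tool d [ 4.1 -0.5 42.3] turn 0.002
```

```bash
python3 drive.py '[{"sx": 4,"sz": 25},{"sz": 15},{},{}]'; python3 drive.py '[{"sz": 3},{"sz": 4},{"sz": 4},{"sz": 4},{"sz": 4}]'; python3 drive.py '[{"sz": 3},{"sz": 4},{"sz": 4}]';python3 drive.py '[{"sz": 4},{"sz": 4},{"sz": 4},{"sz": 4},{"sz": 3}]'
```

```text
time_s: 37.6
position: [472.4, 61.4, 218.2]
tcp_rot: [2.415, 2.008, 0.001]
ft_force: [0.5, 0.1, -2.2]
grip_width: 0.251
gripper_force: 40.0
time_s: 38.22
position: [472.5, 61.9, 198.9]
tcp_rot: [2.414, 2.009, 0.001]
ft_force: [-0.4, -0.9, 4.6]
grip_width: 0.254
gripper_force: 40.0
time_s: 38.6
position: [472.3, 61.9, 187.5]
tcp_rot: [2.415, 2.009, 0.001]
ft_force: [-0.0, -0.2, 4.1]
grip_width: 0.254
gripper_force: 40.0
time_s: 39.22
position: [471.7, 62.0, 168.0]
tcp_rot: [-2.415, -2.009, 0.001]
ft_force: [0.2, -0.6, -2.8]
grip_width: 0.257
gripper_force: 40.0
```

Same signature: bush B driven out. Next A.

```bash
python3 drive.py '[{"sz": -20},{"sz": -40},{"sz": -30},{"sx": 30},{"sx": 32},{},{}]'; python3 -c "
from h import *
to([482.4,124.2,215],-.183)"
```

```text
time_s: 40.1
position: [483.1, 122.7, 258.3]
tcp_rot: [2.414, 2.01, -0.001]
ft_force: [0.1, 0.1, -3.8]
grip_width: 0.253
gripper_force: 40.0
tcp [483.1 122.7 258.3] tilt [-0.001 -0.001 -1.   ] yaw -0.182 tool d [ 1.4 -0.9 43.3] turn 0.001
```

```bash
python3 drive.py '[{"sx": 1.3,"sy": -0.6,"sz": 25},{"sz": 15},{},{}]'; python3 drive.py '[{"sz": 3},{"sz": 4},{"sz": 4},{"sz": 4},{"sz": 4}]'; python3 drive.py '[{"sz": 3},{"sz": 4},{"sz": 4}]';python3 drive.py '[{"sz": 4},{"sz": 4},{"sz": 4},{"sz": 4},{"sz": 4}]'; python3 drive.py '[{"sz": -20},{"sz": -40},{"sz": -30},{},{}]'; python3 -c "
from h import *
to([400,240,300],0)"
```

```text
time_s: 40.6
position: [483.4, 124.0, 219.2]
tcp_rot: [2.415, 2.008, 0.001]
ft_force: [0.5, -0.9, -2.4]
grip_width: 0.257
gripper_force: 40.0
time_s: 41.22
position: [483.6, 124.4, 200.2]
tcp_rot: [2.414, 2.009, 0.002]
ft_force: [-0.8, 0.2, 4.4]
grip_width: 0.256
gripper_force: 40.0
time_s: 41.6
position: [483.2, 124.4, 188.5]
tcp_rot: [2.415, 2.009, 0.001]
ft_force: [0.6, 0.7, 4.8]
grip_width: 0.254
gripper_force: 40.0
time_s: 42.22
position: [482.7, 124.3, 168.0]
tcp_rot: [-2.415, -2.009, 0.001]
ft_force: [0.0, -0.2, -3.5]
grip_width: 0.256
gripper_force: 40.0
time_s: 42.85
position: [482.2, 124.3, 257.1]
tcp_rot: [-2.414, -2.008, 0.003]
ft_force: [-1.2, 0.2, -2.0]
grip_width: 0.256
gripper_force: 40.0
tcp [482.2 124.3 257.1] tilt [-0.002 -0.    -1.   ] yaw -0.183 tool d [  98.8 -102.   -42.7] turn -0.183
```

```bash
python3 drive.py '[{"sz": -43},{"yaw": -0.165},{},{}]'; python3 -c "
from h import *
to([600,230,300],-.018)"
```

```text
time_s: 43.35
position: [482.2, 124.3, 299.9]
tcp_rot: [-2.243, -2.196, 0.004]
ft_force: [0.0, -0.1, -2.3]
grip_width: 0.257
gripper_force: 40.0
tcp [482.2 124.3 299.9] tilt [-0.003 -0.    -1.   ] yaw -0.021 tool d [108.2 115.5  -0.5] turn -0.003
```

```bash
python3 drive.py '[{"sx": 27,"sy": 29},{"sx": 27,"sy": 29},{"sx": 27,"sy": 29},{"sx": 27,"sy": 28},{},{}]'; python3 - <<'E'
from h import *
from m import *
p,i=snap('c1');to([641.6,281.9,300],-.018)
pt,it=snap('t1','top')
print('brass top',brass(it,240,185,350,250))
g=i.mean(2)
for z,y in((152,238),(152,326)):
    for dy in (-4,0,4):
        row=[]
        for x in range(600,700,2):
            u,v=proj(p,[x,y+dy,z]);row.append(int(g[int(round(v)),int(round(u))]) if 0<=v<400 and 0<=u<640 else -1)
        print(z,y+dy,row)
E
```

```text
time_s: 44.1
position: [599.2, 229.9, 300.2]
tcp_rot: [-2.241, -2.199, 0.004]
ft_force: [0.4, -0.1, -2.9]
grip_width: 0.255
gripper_force: 40.0
tcp [599.2 229.7 300.8] tilt [-0.002 -0.001 -1.   ] yaw -0.019 tool d [53.  41.4  0.7] turn -0.001
brass top [((254.1348419189453, 214.60536193847656), (8.490113258361816, 12.966005325317383), 84), ((325.9054260253906, 227.97039794921875), (10.192813873291016, 12.5147123336792), 90)]
152 234 [109, 106, 105, 104, 101, 94, 88, 177, 210, 171, 114, 134, 180, 198, 207, 205, 207, 209, 210, 209, 211, 211, 163, 124, 138, 125, 121, 120, 122, 138, 164, 169, 154, 136, 134, 134, 133, 128, 125, 143, 153, 145, 140, 137, 138, 126, 196, 211, 210, 208]
152 238 [109, 107, 106, 104, 101, 94, 88, 178, 211, 169, 98, 90, 91, 90, 99, 108, 104, 171, 182, 173, 151, 150, 120, 101, 126, 119, 120, 120, 126, 139, 139, 142, 131, 121, 116, 113, 118, 134, 136, 141, 147, 149, 150, 142, 129, 137, 203, 208, 207, 206]
152 242 [111, 107, 106, 104, 101, 94, 88, 158, 209, 145, 98, 92, 91, 91, 103, 107, 103, 133, 150, 146, 147, 147, 111, 123, 130, 120, 122, 120, 125, 138, 129, 128, 95, 85, 88, 93, 95, 113, 126, 133, 140, 136, 109, 98, 155, 207, 209, 208, 206, 206]
152 322 [121, 116, 92, 94, 93, 93, 92, 92, 92, 78, 92, 96, 89, 88, 88, 104, 110, 102, 149, 155, 150, 152, 151, 88, 126, 122, 118, 119, 120, 124, 140, 188, 209, 207, 207, 208, 199, 191, 157, 117, 115, 116, 118, 118, 117, 117, 118, 117, 116, 115]
152 326 [119, 114, 90, 92, 107, 111, 102, 94, 91, 77, 94, 98, 90, 89, 88, 101, 110, 102, 146, 151, 153, 152, 151, 91, 115, 123, 119, 120, 119, 122, 139, 180, 205, 206, 206, 208, 205, 204, 205, 204, 203, 171, 160, 118, 117, 118, 118, 117, 117, 115]
152 330 [119, 113, 90, 100, 112, 113, 105, 93, 91, 84, 94, 100, 91, 90, 90, 102, 110, 100, 145, 153, 153, 154, 144, 94, 108, 128, 119, 119, 120, 123, 136, 122, 116, 115, 138, 199, 198, 198, 202, 203, 204, 205, 152, 116, 117, 118, 117, 118, 117, 115]
```

```bash
python3 drive.py '[{"sy": 25},{"sy": 27},{},{}]'; cat > prof.py <<'E'
from h import *
import sys
p,i=snap(sys.argv[1]);g=i.mean(2);print(tool()[0].round(1),(-p['R'].T@p['t']).round(1))
for y in (322,326,330):
    print(y,[int(cv2.getRectSubPix(g.astype(np.float32),(1,1),proj(p,[x,y,152]))[0,0]) for x in range(610,690,2)])
E
python3 prof.py c2; python3 drive.py '[{"sy": 25},{"sy": 25},{},{}]'; python3 prof.py c3
```

```text
time_s: 44.7
position: [651.1, 228.8, 301.8]
tcp_rot: [-2.242, -2.2, 0.001]
ft_force: [0.1, 0.6, -3.6]
grip_width: 0.249
gripper_force: 40.0
[651. 229. 302.] [653.1 310.5 451.3]
322 [229, 227, 216, 144, 139, 123, 111, 102, 101, 101, 102, 116, 126, 115, 151, 177, 178, 175, 175, 174, 161, 147, 138, 137, 142, 159, 126, 105, 105, 104, 108, 181, 190, 188, 191, 221, 228, 227, 228, 229]
326 [229, 229, 229, 227, 220, 161, 113, 103, 103, 102, 102, 116, 126, 115, 148, 179, 175, 176, 177, 175, 160, 148, 138, 137, 142, 159, 138, 130, 126, 107, 109, 134, 135, 135, 134, 135, 135, 134, 136, 136]
330 [229, 229, 229, 229, 229, 209, 178, 139, 136, 135, 136, 179, 196, 137, 143, 176, 185, 189, 191, 180, 163, 151, 139, 137, 141, 159, 138, 127, 120, 105, 105, 132, 134, 134, 133, 133, 133, 132, 133, 133]
time_s: 45.25
position: [700.9, 228.6, 301.8]
tcp_rot: [-2.241, -2.201, 0.001]
ft_force: [-0.2, 0.3, -2.4]
grip_width: 0.252
gripper_force: 40.0
[700.9 228.6 302.1] [702.8 310.2 451.3]
322 [231, 231, 231, 231, 229, 212, 174, 138, 135, 133, 132, 135, 202, 160, 129, 135, 174, 174, 177, 175, 171, 162, 144, 138, 141, 158, 134, 104, 102, 102, 101, 104, 105, 105, 105, 106, 106, 105, 105, 134]
326 [231, 231, 231, 230, 230, 217, 179, 137, 136, 135, 133, 137, 203, 216, 172, 131, 175, 178, 221, 246, 246, 245, 233, 195, 207, 233, 177, 104, 102, 101, 102, 102, 104, 110, 126, 130, 126, 107, 104, 133]
330 [229, 230, 229, 229, 229, 221, 179, 139, 138, 137, 136, 139, 204, 217, 174, 135, 177, 174, 224, 246, 246, 245, 238, 229, 232, 241, 210, 104, 104, 106, 105, 105, 105, 106, 120, 125, 116, 105, 102, 130]
```

```bash
python3 - <<'E'
from h import *
p,_=load('w2')
for z in(10,40,80,120):print(z,plane(p,570,20,z).round(),plane(p,558,95,z).round())
to([641.3,281.9,300],-.018)
E
```

```text
10 [680. 336.  10.] [680. 241.  10.]
40 [659. 329.  40.] [659. 240.  40.]
80 [631. 321.  80.] [631. 240.  80.]
120 [603. 312. 120.] [603. 239. 120.]
tcp [700.9 228.6 302.1] tilt [-0.  0. -1.] yaw -0.018 tool d [ 52.2 -60.5   2.1] turn 0.0
```

```bash
python3 - <<'E'
from h import *
p,_=load('w1')
for z in(10,40,60,80,120):print(z,plane(p,491,240,z).round(),plane(p,484,285,z).round())
E
python3 drive.py '[{"sx": 26,"sy": -30},{"sx": 26,"sy": -30},{},{},{}]'; python3 -c "
from h import *
to([641.3,281.9,200],-.018)"
```

```text
10 [670. 297.  10.] [671. 219.  10.]
40 [653. 310.  40.] [654. 237.  40.]
60 [641. 319.  60.] [643. 249.  60.]
80 [630. 328.  80.] [631. 261.  80.]
120 [607. 345. 120.] [608. 286. 120.]
time_s: 45.92
position: [643.3, 280.7, 301.7]
tcp_rot: [2.242, 2.2, 0.0]
ft_force: [0.7, -0.1, -2.7]
grip_width: 0.254
gripper_force: 40.0
tcp [643.3 280.7 301.7] tilt [ 0. -0. -1.] yaw -0.019 tool d [  1.2  -2.  101.7] turn -0.001
```

```bash
python3 drive.py '[{"sx": 1.2,"sy": -1.7,"sz": 40},{"sz": 40},{"sz": 15},{},{}]'; python3 drive.py '[{"sz": 8},{"sz": 8},{"sz": 8},{"sz": 8},{}]'; python3 drive.py '[{"sz": 8},{"sz": 8},{"sz": 3},{}]'; python3 -c "
from h import *
to([641.3,281.9,124.6],-.018);o=env.get_obs();print(o['ft_force'],o['wrist_torque'])"
```

```text
time_s: 46.55
position: [642.4, 282.7, 208.6]
tcp_rot: [2.241, 2.2, 0.005]
ft_force: [0.1, 0.6, -2.2]
grip_width: 0.255
gripper_force: 40.0
time_s: 47.18
position: [640.6, 282.6, 173.3]
tcp_rot: [-2.24, -2.201, 0.003]
ft_force: [0.5, -0.5, -2.5]
grip_width: 0.256
gripper_force: 40.0
time_s: 47.68
position: [641.0, 282.6, 155.2]
tcp_rot: [-2.241, -2.201, 0.001]
ft_force: [-0.1, -0.3, -3.6]
grip_width: 0.257
gripper_force: 40.0
tcp [641.  282.6 155.2] tilt [-0.001 -0.    -1.   ] yaw -0.018 tool d [-0.7  0.4 30.6] turn -0.0
[-0.08459578 -0.33757926 -3.6393113 ] [-0.07094642  0.09431381  0.01482125]
```

```bash
for k in 1; do python3 drive.py '[{"sz": 4},{"sz": 4},{}]'; python3 drive.py '[{"sz": 3},{"sz": 3}]';python3 drive.py '[{"sz": 3},{"sz": 3}]'; python3 drive.py '[{"sz": 3},{"sz": 3}]'; python3 drive.py '[{"sz": 2},{"sz": 2},{}]'; done | egrep 'pos|ft'
```

```text
position: [640.8, 282.6, 147.1]
ft_force: [0.0, 0.2, -2.7]
position: [641.2, 282.7, 141.5]
ft_force: [-0.5, 0.6, -3.0]
position: [641.6, 282.8, 137.3]
ft_force: [-4.8, -1.1, 10.7]
position: [641.4, 283.0, 130.8]
ft_force: [-1.6, 0.3, 0.2]
position: [640.9, 282.5, 124.8]
ft_force: [-0.0, 0.7, -2.4]
```

```bash
python3 drive.py '[{"sz": 1},{}]' | egrep 'pos|ft'; python3 drive.py '[{"sz": 1},{}]' | egrep 'pos|ft';
```

```text
position: [641.1, 282.6, 124.6]
ft_force: [-0.3, -0.7, -0.7]
position: [641.1, 282.6, 124.5]
ft_force: [-3.2, -1.7, 4.7]
```

```bash
python3 drive.py '[{"sz": -1},{},{},{}]' 0.5; python3 drive.py '[{"sz": -15},{"sz": -30},{"sz": -45},{"sz": -45},{},{}]'; python3 - <<'E'
from m import *
p,i=snap('c4');pt,it=snap('t2','top')
print(brass(it,240,185,350,250))
a=load('c4')[1]
to([482.4,124.2,200],-.183)
p2,_=load('w2')
E
```

```text
time_s: 50.18
position: [641.2, 282.7, 124.4]
tcp_rot: [-2.241, -2.201, 0.0]
ft_force: [-0.3, 0.1, -0.0]
grip_width: 0.499
gripper_force: 0.0
time_s: 50.92
position: [641.0, 282.6, 259.9]
tcp_rot: [2.241, 2.201, 0.001]
ft_force: [0.4, 1.2, -0.1]
grip_width: 0.497
gripper_force: 0.0
[((254.1348419189453, 214.60536193847656), (8.490113258361816, 12.966005325317383), 84), ((325.9054260253906, 227.97039794921875), (10.192813873291016, 12.5147123336792), 90)]
tcp [640.4 282.5 258.1] tilt [-0.003 -0.001 -1.   ] yaw -0.018 tool d [-161.  -155.    58.6] turn 0.165
```

```bash
python3 - <<'E'
from m import *
p,_=load('w1');q=np.array([plane(p,*c,30) for c in[(313,133),(419,136),(406,275),(309,271)]]);print(q.round(1),q.mean(0))
print(np.linalg.norm(q[0]-q[1]),np.linalg.norm(q[1]-q[2]))
d=(q[0]+q[1]-q[2]-q[3]);print('yaw',np.arctan2(-d[0],d[1]))
p=env.camera_params('top');q=np.array([plane(p,*c,30) for c in[(155,193.5),(227.5,195),(226,245),(152.5,243)]]);print(q.round(1),q.mean(0))
d=(q[0]+q[3]-q[1]-q[2]);print('yaw',np.arctan2(-d[0],d[1]))
# refine: bright mask in top
_,it=load('t2');g=cv2.cvtColor(it,cv2.COLOR_BGR2GRAY);m=cv2.Canny(g,60,150)[180:260,140:240]
ys,xs=np.where(m);print(xs.min()+140,xs.max()+140,ys.min()+180,ys.max()+180)
E
python3 drive.py '[{"sx": -40,"sy": -39,"yaw": 0.055},{"sx": -40,"sy": -39,"yaw": 0.055},{"sx": -40,"sy": -39,"yaw": 0.055},{"sx": -41,"sy": -38},{},{}]'
```

```text
[[398.  457.8  30. ]
 [538.  454.9  30. ]
 [537.4 248.9  30. ]
 [392.2 255.5  30. ]] [466.39375055 354.29094093  30.        ]
139.9955765982512 205.9313767624987
yaw -0.01563745181287294
[[538.  454.6  30. ]
 [534.1 245.1  30. ]
 [390.5 246.5  30. ]
 [395.7 456.8  30. ]] [464.58102561 350.75934317  30.        ]
yaw -0.021621367069601685
140 239 180 259
time_s: 51.78
position: [471.4, 138.3, 259.4]
tcp_rot: [-2.416, -2.008, -0.0]
ft_force: [0.1, 0.1, 0.5]
grip_width: 0.502
gripper_force: 0.0
```

```bash
python3 -c "
from h import *
to([482.4,124.3,108],-.183)"
```

```text
tcp [471.4 138.3 259.4] tilt [ 0.  0. -1.] yaw -0.184 tool d [-11.8  13.4 151.4] turn -0.001
```

```bash
python3 drive.py '[{"sx": -12,"sy": 13.2,"sz": 40},{"sz": 45},{"sz": 35},{"sz": 20},{"sz": 9},{"sz": 3},{},{}]' 0.7; python3 drive.py '[{},{},{},{}]' 0.3 30; python3 drive.py '[{"sz": -30},{"sz": -50},{"sz": -10,"yaw": -0.08},{"yaw": -0.084},{}]'; python3 -c "
from h import *
to([466.1,408.5,200],-.019)"
```

```text
time_s: 52.78
position: [482.5, 124.1, 108.4]
tcp_rot: [2.414, 2.009, 0.002]
ft_force: [-0.8, 1.2, -0.4]
grip_width: 0.696
gripper_force: 0.0
time_s: 53.28
position: [481.9, 124.0, 107.8]
tcp_rot: [2.415, 2.009, 0.0]
ft_force: [-1.1, 0.1, 1.8]
grip_width: 0.43
gripper_force: 30.0
time_s: 53.9
position: [481.3, 124.0, 197.1]
tcp_rot: [-2.243, -2.199, 0.001]
ft_force: [-0.6, 0.7, -4.5]
grip_width: 0.428
gripper_force: 30.0
tcp [481.3 124.  197.1] tilt [-0.001 -0.    -1.   ] yaw -0.02 tool d [284.1 -20.8  -2.9] turn -0.001
```

```bash
python3 drive.py '[{"sx": 25,"sy": -2},{"sx": 55,"sy": -4},{"sx": 58,"sy": -4},{"sx": 58,"sy": -4},{"sx": 55,"sy": -4},{"sx": 33,"sy": -3},{},{}]'; python3 -c "
from h import *
to([466.1,408.5,50],-.019)"
```

```text
time_s: 54.9
position: [465.8, 407.6, 196.6]
tcp_rot: [2.243, 2.199, -0.004]
ft_force: [-0.7, 0.8, -2.3]
grip_width: 0.428
gripper_force: 30.0
tcp [465.8 407.6 196.6] tilt [-0.002 -0.002 -1.   ] yaw -0.02 tool d [  1.1   0.5 146.6] turn -0.001
```

```bash
python3 drive.py '[{"sz": 45},{"sz": 50},{"sz": 30},{"sz": 15},{"sz": 7},{"sz": 4},{}]'; python3 drive.py '[{"sz": 2},{"sz": 2},{"sz": 1},{}]'
```

```text
time_s: 55.78
position: [466.8, 408.7, 47.5]
tcp_rot: [2.242, 2.2, 0.002]
ft_force: [0.9, 0.0, -3.3]
grip_width: 0.43
gripper_force: 30.0
time_s: 56.28
position: [466.1, 408.4, 41.5]
tcp_rot: [-2.242, -2.2, 0.0]
ft_force: [0.1, -0.2, -3.6]
grip_width: 0.428
gripper_force: 30.0
```

```bash
python3 drive.py '[{"sz": 1},{}]'|egrep 'pos|ft';python3 drive.py '[{"sz": 1},{}]'|egrep 'pos|ft'; python3 drive.py '[{"sz": 1},{}]'|egrep 'pos|ft'
```

```text
position: [466.2, 408.4, 40.5]
ft_force: [-0.3, 0.7, -3.3]
position: [466.3, 408.4, 39.9]
ft_force: [-1.4, -0.3, -0.1]
position: [466.4, 408.4, 39.8]
ft_force: [-2.6, -2.4, 6.6]
```

```bash
python3 drive.py '[{"sz": -1},{},{}]' 0.6; python3 drive.py '[{"sz": -20},{"sz": -50},{"sz": -60},{"sz": -30},{"yaw": 0.08},{"yaw": 0.084},{}]' 0.7; python3 -c "
from h import *
to([471.7,62.2,200],-.183)"
```

```text
time_s: 57.4
position: [466.3, 408.5, 39.6]
tcp_rot: [2.242, 2.2, 0.0]
ft_force: [0.3, -1.1, 0.3]
grip_width: 0.597
gripper_force: 0.0
time_s: 58.28
position: [466.2, 408.4, 199.5]
tcp_rot: [-2.414, -2.01, 0.0]
ft_force: [0.0, 0.3, -0.5]
grip_width: 0.699
gripper_force: 0.0
tcp [466.2 408.4 199.5] tilt [-0. -0. -1.] yaw -0.182 tool d [-339.4   68.2   -0.5] turn 0.001
```

```bash
python3 drive.py '[{"sx": -30,"sy": 6},{"sx": -55,"sy": 11},{"sx": -58,"sy": 12},{"sx": -58,"sy": 12},{"sx": -58,"sy": 12},{"sx": -50,"sy": 9},{"sx": -30,"sy": 6},{},{}]'; python3 -c "
from h import *
to([471.7,62.2,107.5],-.183)"
```

```text
time_s: 59.4
position: [471.4, 63.2, 199.5]
tcp_rot: [-2.414, -2.009, -0.0]
ft_force: [0.4, 0.5, 0.4]
grip_width: 0.701
gripper_force: 0.0
tcp [471.4  63.2 199.5] tilt [-0.     0.001 -1.   ] yaw -0.183 tool d [-1.   0.5 92. ] turn 0.0
```

```bash
python3 drive.py '[{"sx": -1,"sz": 40},{"sz": 30},{"sz": 15},{"sz": 6},{"sz": 1},{},{}]'; python3 drive.py '[{},{},{},{}]' 0.3 30; python3 drive.py '[{"sz": -30},{"sz": -50},{"sz": -10,"yaw": -0.08},{"yaw": -0.084},{}]'; python3 -c "
from h import *
to([465,351.5,200],-.019)"
```

```text
time_s: 60.28
position: [471.8, 61.6, 108.4]
tcp_rot: [2.414, 2.008, 0.002]
ft_force: [0.2, 0.7, 0.0]
grip_width: 0.704
gripper_force: 0.0
time_s: 60.78
position: [471.2, 61.7, 107.7]
tcp_rot: [2.415, 2.009, -0.0]
ft_force: [-1.2, -0.1, 1.4]
grip_width: 0.428
gripper_force: 30.0
time_s: 61.4
position: [470.8, 61.8, 197.3]
tcp_rot: [-2.243, -2.199, 0.001]
ft_force: [0.5, -0.5, -2.9]
grip_width: 0.424
gripper_force: 30.0
tcp [470.8  61.8 197.3] tilt [-0.001  0.    -1.   ] yaw -0.02 tool d [289.6 -11.5  -2.7] turn -0.001
```

```bash
python3 drive.py '[{"sx": 25,"sy": -1},{"sx": 55,"sy": -2},{"sx": 58,"sy": -2},{"sx": 58,"sy": -2},{"sx": 57,"sy": -2},{"sx": 37,"sy": -2},{},{}]'; python3 -c "
from h import *
to([465,351.5,48],-.019)"
```

```text
time_s: 62.4
position: [465.2, 351.3, 196.7]
tcp_rot: [-2.243, -2.2, 0.003]
ft_force: [-0.0, 0.6, -2.5]
grip_width: 0.426
gripper_force: 30.0
tcp [465.2 351.3 196.7] tilt [-0.002 -0.001 -1.   ] yaw -0.019 tool d [  0.4  -0.  148.7] turn -0.0
```

```bash
python3 drive.py '[{"sz": 45},{"sz": 50},{"sz": 30},{"sz": 15},{"sz": 7},{"sz": 4},{"sz": 2},{"sz": 2},{"sz": 1},{}]'|egrep 'pos|ft'; python3 drive.py '[{"sz": 1},{}]'|egrep 'pos|ft';python3 drive.py '[{"sz": 1},{}]'|egrep 'pos|ft'
```

```text
position: [465.7, 351.9, 41.7]
ft_force: [0.6, -0.2, -2.6]
position: [465.7, 351.8, 40.5]
ft_force: [-0.5, 1.0, -2.6]
position: [465.6, 351.8, 39.5]
ft_force: [0.4, -0.5, -3.3]
```

```bash
python3 drive.py '[{"sz": 1},{}]'|egrep 'pos|ft'; python3 drive.py '[{},{},{}]' 0.6; python3 drive.py '[{"sz": -20},{"sz": -50},{"sz": -60},{"sz": -30},{"yaw": 0.08},{"yaw": 0.084},{}]' 0.7; python3 -c "
from h import *
to([461,2,200],-.183)"
```

```text
position: [465.7, 351.8, 38.5]
ft_force: [0.4, -1.0, -2.4]
time_s: 64.78
position: [466.0, 352.0, 38.9]
tcp_rot: [2.242, 2.2, 0.001]
ft_force: [-0.7, 0.6, 0.7]
grip_width: 0.596
gripper_force: 0.0
time_s: 65.65
position: [465.7, 351.8, 198.8]
tcp_rot: [2.414, 2.01, 0.001]
ft_force: [-0.8, -0.1, 0.1]
grip_width: 0.698
gripper_force: 0.0
tcp [465.7 351.8 198.8] tilt [ 0.  0. -1.] yaw -0.182 tool d [-344.9   58.8   -1.2] turn 0.001
```

```bash
python3 drive.py '[{"sx": -30,"sy": 5},{"sx": -55,"sy": 10},{"sx": -58,"sy": 10},{"sx": -58,"sy": 10},{"sx": -58,"sy": 10},{"sx": -55,"sy": 9},{"sx": -31,"sy": 5},{},{}]'; python3 -c "
from h import *
to([461,2,107.5],-.183)"
```

```text
time_s: 66.78
position: [460.9, 2.4, 198.6]
tcp_rot: [-2.414, -2.009, -0.0]
ft_force: [0.1, 0.7, 0.2]
grip_width: 0.701
gripper_force: 0.0
tcp [460.9   2.4 198.6] tilt [-0.     0.001 -1.   ] yaw -0.183 tool d [-0.4  0.2 91.1] turn 0.0
```

```bash
python3 drive.py '[{"sx": -0.5,"sz": 40},{"sz": 30},{"sz": 15},{"sz": 5},{"sz": 1},{},{}]'; python3 drive.py '[{},{},{},{}]' 0.3 30; python3 drive.py '[{"sz": -30},{"sz": -50},{"sz": -10,"yaw": -0.08},{"yaw": -0.084},{}]'; python3 -c "
from h import *
to([463.9,294.5,200],-.019)"
```

```text
time_s: 67.65
position: [461.3, 1.4, 108.2]
tcp_rot: [2.414, 2.009, 0.001]
ft_force: [-0.4, -0.1, 0.3]
grip_width: 0.703
gripper_force: 0.0
time_s: 68.15
position: [460.9, 1.3, 107.7]
tcp_rot: [2.415, 2.009, -0.0]
ft_force: [0.8, 0.1, 0.8]
grip_width: 0.431
gripper_force: 30.0
time_s: 68.78
position: [460.2, 1.5, 197.0]
tcp_rot: [-2.242, -2.199, 0.001]
ft_force: [-0.3, -1.0, -3.9]
grip_width: 0.428
gripper_force: 30.0
tcp [460.2   1.5 197. ] tilt [-0.001  0.    -1.   ] yaw -0.02 tool d [293.   -2.1  -2.9] turn -0.001
```

```bash
python3 drive.py '[{"sx": 25},{"sx": 55},{"sx": 58},{"sx": 58,"sy": -1},{"sx": 57,"sy": -1},{"sx": 40},{},{}]'; python3 -c "
from h import *
to([463.9,294.5,48],-.019)"
```

```text
time_s: 69.78
position: [463.8, 293.8, 196.6]
tcp_rot: [-2.243, -2.2, 0.004]
ft_force: [0.1, 0.8, -4.4]
grip_width: 0.428
gripper_force: 30.0
tcp [463.8 293.8 196.6] tilt [-0.002 -0.001 -1.   ] yaw -0.019 tool d [  0.9   0.4 148.6] turn -0.0
```

```bash
python3 drive.py '[{"sz": 45},{"sz": 50},{"sz": 30},{"sz": 15},{"sz": 7},{"sz": 4},{"sz": 2},{"sz": 2},{"sz": 2},{}]'|egrep 'pos|ft'; python3 drive.py '[{"sz": 1},{}]'|egrep 'pos|ft';python3 drive.py '[{"sz": 1},{}]'|egrep 'pos|ft'
```

```text
position: [464.4, 294.4, 40.6]
ft_force: [0.3, -0.6, -4.6]
position: [464.5, 294.5, 40.3]
ft_force: [-3.7, -0.6, 2.8]
position: [464.4, 294.7, 39.9]
ft_force: [-6.0, -0.5, 10.0]
```

```bash
python3 drive.py '[{"sz": -1},{},{}]' 0.6; python3 drive.py '[{"sz": -20},{"sz": -50},{"sz": -60},{"sz": -40},{},{}]' 0.7; python3 - <<'E'
from m import *
pt,it=snap('t3','top')
print(brass(it,240,185,350,250))
g=it.max(2);m=(g[130:185,270:380]<50).astype(np.uint8)
cs,_=cv2.findContours(m,cv2.RETR_EXTERNAL,cv2.CHAIN_APPROX_NONE)
for c in cs:
    if cv2.contourArea(c)>30:
        r=cv2.minAreaRect(c);u,v=r[0][0]+270,r[0][1]+130;print(r,plane(pt,u,v,44))
to([646,-60,250],0)
E
```

```text
time_s: 71.9
position: [464.8, 294.4, 39.6]
tcp_rot: [2.242, 2.2, 0.001]
ft_force: [0.3, -0.3, 0.3]
grip_width: 0.602
gripper_force: 0.0
time_s: 72.65
position: [464.0, 294.1, 208.8]
tcp_rot: [-2.242, -2.2, 0.002]
ft_force: [-0.4, 0.2, -0.2]
grip_width: 0.697
gripper_force: 0.0
[((254.4874725341797, 214.67213439941406), (9.405675888061523, 12.735578536987305), 92), ((290.78131103515625, 213.01632690429688), (8.539872169494629, 8.679137229919434), 41), ((325.9054260253906, 227.97039794921875), (10.192813873291016, 12.5147123336792), 90)]
((56.08091735839844, 36.02600860595703), (6.614487648010254, 25.84972381591797), 81.25383758544922) [617.17256431 -39.3963818   44.        ]
tcp [463.6 294.  208.1] tilt [-0.003 -0.001 -1.   ] yaw -0.019 tool d [-350.5  189.   -42.1] turn -0.019
```

```bash
python3 drive.py '[{"sx": -47,"sy": 23,"sz": -14},{"sx": -47,"sy": 23,"sz": -14},{"sx": -47,"sy": 23,"sz": -14},{"sx": -47,"sy": 23},{"sx": -47,"sy": 23},{"sx": -47,"sy": 23},{"sx": -47,"sy": 22},{},{}]'; cat > cov.py <<'E'
from m import *
import sys
p,i=snap(sys.argv[1]);g=i.max(2)
m=(g<60).astype(np.uint8);m[290:]=0
cs,_=cv2.findContours(m,cv2.RETR_EXTERNAL,cv2.CHAIN_APPROX_NONE)
for c in cs:
    a=cv2.contourArea(c)
    if a>300:
        r=cv2.minAreaRect(c);b=cv2.boxPoints(r);q=np.array([plane(p,*t,44)[:2] for t in b]);e=q[1]-q[0],q[2]-q[1]
        l=max(e,key=np.linalg.norm)
        print('blk',a,np.round(r[0],1),np.round(r[1]),'c',q.mean(0).round(1),'sz',[np.linalg.norm(t).round(1) for t in e],'ang',np.arctan2(-l[0],l[1])%np.pi)
print(tool()[0].round(1),yaw())
E
python3 cov.py v1
```

```text
time_s: 73.82
position: [617.3, -37.3, 249.7]
tcp_rot: [-2.241, -2.197, 0.002]
ft_force: [0.1, -0.0, 0.1]
grip_width: 0.699
gripper_force: 0.0
blk 745.5 [502.  282.5] [112.  13.] c [ 838.8 -172.5] sz [np.float64(17.8), np.float64(139.1)] ang 1.5377438155921612
blk 1415.5 [129.5 273.5] [113.  31.] c [ 388.6 -152.7] sz [np.float64(43.7), np.float64(139.0)] ang 1.5648494433588798
blk 494.5 [384.6 268.3] [51. 15.] c [ 694.5 -150. ] sz [np.float64(16.8), np.float64(67.1)] ang 0.40642155407905145
blk 486.5 [248.9 268.6] [15. 51.] c [ 534.8 -147.6] sz [np.float64(67.4), np.float64(16.7)] ang 2.6896261928832366
blk 1153.5 [319.4 174.3] [71. 18.] c [619.9 -36.5] sz [np.float64(18.8), np.float64(77.4)] ang 0.15163806929873402
blk 3470.0 [205.6 103.3] [ 20. 209.] c [503.   33.3] sz [np.float64(211.2), np.float64(19.5)] ang 2.9459635476377315
blk 5420.0 [137.2  97.4] [ 33. 196.] c [432.3  42.5] sz [np.float64(199.8), np.float64(32.2)] ang 2.9306298226768672
[617.3 -36.6 250.2] -0.01857420501615268
```

```bash
python3 drive.py '[{"yaw": -0.171},{"sz": 40},{"sz": 30},{},{}]'; python3 cov.py v2; python3 - <<'E'
from h import *
to([618.7,-37.4,60],.152)
p1,_=load('v1');p2,a=load('v2')
E
```

```text
time_s: 74.5
position: [618.6, -36.8, 182.9]
tcp_rot: [2.044, 2.384, 0.001]
ft_force: [0.2, -0.2, 0.4]
grip_width: 0.701
gripper_force: 0.0
blk 672.0 [131.  285.5] [110.   7.] c [ 452.1 -158.6] sz [np.float64(8.2), np.float64(112.0)] ang 1.7404207635458186
blk 744.5 [503. 274.] [112.  30.] c [812.1 -90.5] sz [np.float64(32.9), np.float64(111.7)] ang 1.7116421861645008
blk 1084.0 [ 22.2 261.3] [47. 34.] c [ 342.  -150.7] sz [np.float64(40.4), np.float64(48.2)] ang 1.5964026438639731
blk 507.5 [384.6 268.4] [51. 15.] c [ 694.8 -101.5] sz [np.float64(13.8), np.float64(54.7)] ang 0.587266816212634
blk 511.5 [248.8 268.5] [15. 51.] c [ 566.5 -121.3] sz [np.float64(54.7), np.float64(13.6)] ang 2.869110829123277
blk 1805.5 [317.5 190.5] [85. 23.] c [619.7 -36. ] sz [np.float64(19.6), np.float64(78.0)] ang 0.16396298381236463
blk 5192.0 [187.3 103.3] [ 29. 220.] c [499.4  15.8] sz [np.float64(183.6), np.float64(22.1)] ang 2.9383373079455235
blk 7525.5 [102.5  88.6] [ 48. 190.] c [427.8  19.7] sz [np.float64(160.0), np.float64(38.2)] ang 2.918576103684968
[619.  -37.1 183.4] 0.15299021246408637
tcp [619.  -37.1 183.4] tilt [ 0.003 -0.001 -1.   ] yaw 0.153 tool d [-1.000e-01 -6.000e-01  1.234e+02] turn 0.001
```

```bash
python3 drive.py '[{"sy": -0.5,"sz": 50},{"sz": 45},{"sz": 30},{"sz": 15},{"sz": 7},{},{}]'; python3 -c "
from h import *
to([618.7,-37.2,36],.158)"
```

```text
time_s: 75.42
position: [618.6, -37.9, 36.0]
tcp_rot: [2.045, 2.382, 0.002]
ft_force: [0.2, -0.0, -1.0]
grip_width: 0.702
gripper_force: 0.0
tcp [618.6 -37.9  36. ] tilt [ 0.002 -0.001 -1.   ] yaw 0.152 tool d [ 0.7  0.2 -0. ] turn -0.006
```

```bash
python3 drive.py '[{"sx": 0.5,"yaw": -0.005},{},{},{},{},{}]' 0.12 45; python3 drive.py '[{"sz": -10},{"sz": -30},{"sz": -50},{"sz": -50},{"yaw": 0.17},{"yaw": 0.17},{},{}]'; python3 -c "
from h import *
to([471,62.2,176],-.183)
snap('v3')"
```

```text
time_s: 76.18
position: [617.9, -37.2, 34.6]
tcp_rot: [2.04, 2.389, 0.001]
ft_force: [1.6, 0.4, -0.5]
grip_width: 0.232
gripper_force: 45.0
time_s: 77.18
position: [617.2, -37.1, 174.4]
tcp_rot: [-2.411, -2.013, 0.001]
ft_force: [-0.6, 0.7, -2.8]
grip_width: 0.231
gripper_force: 45.0
tcp [617.2 -37.1 174.4] tilt [-0.001  0.    -1.   ] yaw -0.18 tool d [  71.6 -161.6   -1.4] turn 0.003
```

```bash
python3 drive.py '[{"sx": 10,"sy": -22},{"sx": 18,"sy": -41},{"sx": 20,"sy": -45},{"sx": 16,"sy": -36},{"sx": 8,"sy": -18,"yaw": 0.003},{},{},{}]'; python3 -c "
from h import *
to([470.3,62,110],-.183)"
```

```text
time_s: 78.22
position: [472.6, 62.3, 174.6]
tcp_rot: [2.418, 2.004, 0.001]
ft_force: [-0.0, 0.5, -3.2]
grip_width: 0.233
gripper_force: 45.0
tcp [472.6  62.3 174.6] tilt [ 0.001 -0.    -1.   ] yaw -0.187 tool d [-0.7 -2.3 64.6] turn -0.004
```

```bash
python3 drive.py '[{"sx": -0.7,"sy": -2,"sz": 25,"yaw": -0.004},{"sz": 22},{"sz": 10},{"sz": 5},{}]'|egrep 'pos|ft'; python3 drive.py '[{"sz": 3},{"sz": 3},{"sz": 1},{}]'|egrep 'pos|ft'; python3 drive.py '[{"sz": 1.5},{}]'|egrep 'pos|ft'; python3 drive.py '[{"sz": 1},{}]'|egrep 'pos|ft'
```

```text
position: [469.7, 62.6, 112.7]
ft_force: [-0.8, 0.6, -2.8]
position: [469.3, 62.8, 105.6]
ft_force: [-0.2, 0.2, -2.9]
position: [469.2, 62.8, 104.0]
ft_force: [-0.5, 0.4, -3.2]
position: [469.2, 62.8, 103.0]
ft_force: [0.4, 0.2, -3.4]
```

```bash
python3 drive.py '[{"sz": 1},{}]'|egrep 'pos|ft'; python3 drive.py '[{"sz": 0.7},{}]'|egrep 'pos|ft'; python3 drive.py '[{"sz": 0.7},{}]'|egrep 'pos|ft'
```

```text
position: [469.2, 62.8, 102.0]
ft_force: [-0.5, -1.0, -1.7]
position: [469.4, 62.8, 101.6]
ft_force: [0.1, 0.2, 0.8]
position: [469.4, 62.8, 101.6]
ft_force: [-3.2, -0.2, 6.7]
```

```bash
python3 drive.py '[{"sz": -0.7},{},{},{}]' 0.5; python3 drive.py '[{"sz": -15},{"sz": -50},{"sz": -60},{"sx": -40,"sz": -30},{"sx": -60},{"sx": -60},{},{}]'; python3 - <<'E'
from m import *
pt,it=snap('t4','top');g=it.max(2)
def blk(x0,y0,x1,y1,th,amin,z):
    m=(g[y0:y1,x0:x1]<th).astype(np.uint8);cs,_=cv2.findContours(m,cv2.RETR_EXTERNAL,cv2.CHAIN_APPROX_NONE)
    for c in cs:
        if cv2.contourArea(c)>amin:
            r=cv2.minAreaRect(c);print(cv2.contourArea(c),np.round(r[1],1),round(r[2],1),plane(pt,r[0][0]+x0,r[0][1]+y0,z).round(1))
print('grip');blk(255,190,330,245,55,60,111)
print('tray');blk(150,190,232,250,90,100,20)
ps,sc=snap('s4','scene')
print(np.round([proj(ps,[641,282+s*62,128]) for s in(-1,0,1)],0).tolist(),np.round([proj(pt,[641,282+s*62,128]) for s in(-1,0,1)]).tolist())
u,v=map(int,proj(pt,[641,282,128]))
print(g[v-8:v+9:2,u-26:u+27:2])
E
```

```text
time_s: 81.1
position: [469.3, 62.8, 101.3]
tcp_rot: [-2.414, -2.01, 0.0]
ft_force: [-0.3, -0.4, -0.5]
grip_width: 0.501
gripper_force: 0.0
time_s: 82.1
position: [440.2, -94.4, 256.2]
tcp_rot: [-2.415, -2.008, -0.001]
ft_force: [0.6, 0.4, -0.0]
grip_width: 0.5
gripper_force: 0.0
grip
109.0 [28.1  6.9] 9.5 [467.7  59.2 111. ]
tray
156.5 [16. 14.] 90.0 [467.8 351.9  20. ]
[[286.0, 167.0], [271.0, 162.0], [257.0, 158.0]] [[229.0, 152.0], [206.0, 152.0], [183.0, 152.0]]
[[ 63 132 220 216 222 214 220 211 120 122 119 225 219 219 220 222 221 219
  218 217 219 217 200 122 123 156 217]
 [134 223 199 215 214 213 202 220 116 123 123 145 221 221 214 119 118 204
  135 213 207 209 202 124 125 118 221]
 [222 219 219 218 225 229  80 100 117 116 151 154 166 135 139 136 126 127
  124 148 219 218 215 109 126 123 199]
 [218 210 180 154 119 116 108 139 120 102 197 201 201 201 200 169  90 104
   96 129 187 194 196 100  94  96  92]
 [220 197 200 200 200 202 195 195 192 187 198 199 201 200 201 159 199 193
  191 186 184 180 178 176 160  91  97]
 [216 186 167 160 163 162 179 183 188 187 203 201 200 202 203 156 190 186
  193 192 173 175 184 193 178  84 109]
 [216 217 223 186 189 182 176  98 101  91 186 168 171 173 175 129  73  73
   92 122 191 190 148 194 130 106 105]
 [216 218 173 146 143 102  89 145  97 106 106 101  97 114 119  95  97  87
   74 102 113 111 120 196 104 105 105]
 [216 216 185 165 157 160  81 154  71  95  99  99  87  88  88  89  92  93
   75 192 235 220 150 134 117 105 105]]
```

```bash
python3 drive.py '[{"sx": 40,"sz": -20},{"sx": 60},{"sx": 60},{"sx": 60},{"sx": 60},{"sx": 60},{"sx": 60,"sy": -30},{"sx": 40,"sy": -40},{"yaw": -0.16},{},{}]'; python3 - <<'E'
from m import *
p,i=snap('f1');print(tool()[0].round(),(-p['R'].T@p['t']).round())
for x,y in((466,408),(465,351.5),(464,294.5)):
    u,v=map(int,proj(p,[x,y,19]));print(u,v)
    s=339/(-p['R'].T@p['t'])[2];w,h=int(60*s*1.1),int(29*s*1.1)
    try:
        b,a=darkrect(i,max(0,u-w),max(0,v-h),u+w,v+h,0,100);q=np.array([plane(p,*t,19) for t in b]);print(q[:,:2].round().tolist(),q.mean(0).round(1),a)
    except Exception as e: print(e)
E
```

```text
time_s: 83.58
position: [452.0, 346.9, 276.3]
tcp_rot: [2.248, 2.195, -0.0]
ft_force: [-0.0, -0.3, -0.3]
grip_width: 0.501
gripper_force: 0.0
[452. 346. 276.] [454. 429. 426.]
327 114
[[422.0, 432.0], [514.0, 430.0], [515.0, 380.0], [420.0, 382.0]] [468. 406.  19.] 2471.0
327 162
[[420.0, 383.0], [513.0, 381.0], [514.0, 321.0], [417.0, 323.0]] [466.1 351.9  19. ] 3155.0
327 206
[[420.0, 329.0], [513.0, 327.0], [514.0, 269.0], [417.0, 271.0]] [466. 299.  19.] 2238.0
```

```bash
python3 -c "
from station import env
print(env.hand_in())"
```

```text
the job is handed in; nothing more can be done
None
```

I handed the job in at about 84 s on the robot clock; the hand-in returned no verdict. My last measurements show all three bushes in the box, the bare carriers flat in the tray, the ejector home in the clip, and the cover seated on the rim.

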